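# Pack the printer spares crate in two layers

## Task

Finish packing the grey crate of printer spares in layers: first lay the long carton flat on the crate's floor beside the low round tub that is already there, then take the wooden divider from the sloping stand by its fin and lay it level on the crate's two ledges above them, fin up. Then set the flat carton and the cooling fan on the divider, one on each side of the fin, both lying flat and the right way up; the fan is delicate, so set it down gently. Leave the tall tub, the tall carton and the motor where they are.

Things in the scene. Friction and masses are not known exactly. Their poses are not given: they have to be found in the camera images.
- crate: Grey open crate, fixed, left or right on the bench. Outside 170 (x) x 210 (y) mm, rim 72 mm up, walls and floor 5 mm. Origin: centre of its underside, z up. Inside 160 x 200 mm. Along each whole short end (|y| from 84 to 100 mm) runs a solid ledge, its flat top 55 mm above the bench; between them the floor well is 160 (x) x 168 (y) mm. Two small lugs outside the short ends are only for show.
- stand: Aluminium sloping rest, fixed, on the other side from the crate; the divider lies on it. Origin on the bench under its middle. Its face, 225 mm wide (y), slopes 28 degrees, rising from the low edge (-x, towards the robot) to the high edge (+x, 98 mm up), and passes 60 mm above the origin; a lip 10 mm high along the low edge stops the divider.
- divider_fin (a point): Divider: loose plywood plate 146 (x) x 188 (y) x 5 mm, 0.18 kg, with a fin on its middle: 60 mm along x, 12 mm thick along y, 40 mm above the plate's upper face. It starts on the stand, tilted 28 degrees, its top facing up and towards the robot. Point: on the fin's centre lines, 30 mm above the plate's underside. z: plate normal, out through the fin. A half turn about z makes no difference.
- divider: The same divider: origin at the centre of the plate's underside, axes as for divider_fin.
- long_carton_center (a point): Long low cardboard carton, the longest of the three cartons: 130 mm (x) x 50 mm (y) x 46 mm high (z), 0.2 to 0.42 kg, lying on the bench. The point is its centre.
- tub_center (a point): Low round white tub with a lid, 60 mm diameter, 46 mm high, 0.15 to 0.31 kg, already standing on the crate's floor, in the corner towards the crate's +x and +y. The point is its centre, z up its axis.
- flat_carton_center (a point): Flat cardboard carton 72 mm (x) x 56 mm (y) x 30 mm high (z), about 0.1 to 0.17 kg, lying on the bench. The point is its centre.
- fan_center (a point): Black square cooling fan, a flat frame 60 x 60 mm and 25 mm high (z) with a grey rotor, 0.09 kg, lying flat on the bench. The point is its centre.
- tall_tub: Bystander: white round tub, 60 mm diameter, 80 mm high, standing among the parts. Origin at the centre of its underside.
- tall_carton: Bystander: upright cardboard carton 60 x 60 mm, 80 mm high, standing among the parts. Origin at the centre of its underside.
- motor: Bystander: square stepper motor 57 x 57 mm, 50 mm high, with a steel shaft 20 mm long on top, standing among the parts. Origin at the centre of its underside.
Things that resemble listed ones, but are neither listed nor needed, are in the scene too. What is shaped like the divider but green is not meant.

How it is judged:
By the outcome, as a careful person would: the job done as asked, in the order asked, and still so for the second after the job is handed in, with the robot touching nothing.
It also fails if it takes over 72 s, if anything falls off the work surface, if the arm or the gripper's body presses on something with over 40 N, if the wrist force passes 120 N, or if a joint passes its speed limit or range.

## Robot

A 6-joint arm with a two-finger parallel gripper is mounted at the origin on the work surface. World frame = base frame: x ahead of the robot, y to its left, z up, the work surface at z = 0. Lengths are in mm, angles in rad, forces in N, time in s.
With the tool pointing down it reaches from about 350 to 975 mm from the base axis. Payload 7.1 kg.
Tool frame: the origin (TCP) lies at the very end of the fingers, on their centre line; the grasp point (between the pads) lies 19 mm behind it; z points along the fingers, y is the direction in which the jaws open and shut (so a half turn about z gives the same grasp; the last joint's range is limited). The gripper opens to 88 mm and grips with 3 to 60 N. Pads are 20 mm wide; open, the fingers measure 115 mm over their backs; the gripper's body (75 mm by 178 mm) begins 61 mm behind the grasp point.
Start: joints at [1.096, 0.423, 1.63, -0, 1.089, -0.019], TCP at [275.08, 561.191, 191.775] pointing down, gripper open.
Joint ranges: [-3, 3], [-0.9, 2.11], [0.09, 2.58], [-1.31, 4.45], [0.11, 2.69], [-2.54, 2.54]. Speed limits (rad/s): [2.39, 2.39, 3.01, 3.14, 3.14, 3.14].

## Interface

Orientations are given as a rotation vector (axis times angle).
In Python, from workcell import monitor, vision, order, find_in, regions_of, place_of gives the robot as it stands. The module is installed in compiled form; this text tells all that it offers.
- The arm moves only by the tool carry_out, never from a script. Its argument "targets" is a list of rows, each a list of 3 entries, a list of its own where there are three numbers: the turn, a rotation vector about the world's x, y, z in degrees, then the shift along the world's x, y, z in mm, then the finger opening in mm, from 0 to 87.8. In form: [[[rx, ry, rz], [x, y, z], hand], ...]. A call has 1 to 10 rows; each row is the pose to reach, as a shift and turn from the pose commanded when the call began; what a row does not reach only later rows make up. A row lasts 1/12 s, in which the tool goes at most 41.7 mm and 7.16 degrees, less where a joint would pass 70% of its speed; a pose out of reach is approached as far as the arm can. A call with a gripper value outside its range is refused whole. The fingers move at their own pace and stop on an object; the grip force is fixed at half the most. Time passes only in rows, so rows that repeat a pose let the fingers close. It gives the time, the measured TCP pose, the force and the opening at its end, in the units of the state.
- monitor.get_obs(): the state, without advancing time (a new reading comes with each control period).
- vision.get_image(name): name is "scene" or "top"; returns the picture (400x640x3 uint8, red, green, blue); there is no depth.
- vision.camera_model(name): a dict with "K" (3x3 intrinsics, pixels), "rvec" (rotation vector, rad) and "tvec" (3), from world to camera coordinates, as OpenCV has them. Camera axes: x right, y down, z forward; pixel columns grow to the right and rows downward; lengths in mm; the calibration is good to about 2 mm. A picture is of the moment at which its call begins. camera_model takes no time and is no camera call.
- order.close_job(): hands the job in, once; it reports no verdict.
Trained networks look in the newest picture that a camera, given by its name, has taken for a name from the list of things; names that differ only in an ending like _2 or _b are one class to them, and where a whole thing is asked for, a point or a joint stands for the part that bears it (a point fixed in the world has none). Each returns a list of dicts, best first, with "confidence" (0 to 1); they miss things now and then, are a little off and sometimes report something else, mostly with a low value. They report only what shows in the picture. A call takes as long as a camera call. They do not tell look-alikes from the thing itself.
- find_in(query, camera): "point" ([x, y, z] in mm, in the coordinates of the camera as it stood for that picture, good to about 4 mm: the middle of the surface that is visible of it).
- regions_of(query, camera): "mask" (400x640 bool, what is visible of it).
- place_of(query, camera): "point" ([x, y, z] in mm, in the coordinates of the camera as it stood for that picture, good to about 4 mm: a listed point, or the origin of a listed thing).
The state is a dict: "t": time; "qpos": joint angles; "qvel": joint speeds; "joint_torque": joint torques, N m; "ee_pos": TCP position; "orientation": TCP orientation; "ft_force": force on the tool from outside, world axes, zero at the start; "moment": the same for the moment, N m; "width": finger opening in mm.
Only numpy, scipy, OpenCV 4.12 (cv2) and the standard library are available. Lean on these libraries where they do the work, as an engineer would, in place of code of your own. Each camera call takes 0.05 s, during which the arm holds its last target.

## Working session

There is one attempt and no reset: what is moved stays moved. The work goes in short steps, Python scripts to look and compute and a tool call to move; the robot and the scene stay as the last step left them, time stands still between calls to the robot, and variables do not carry over. Pictures are saved under pics/ and viewed, and the job is handed in when it is done.

Besides the shell and the picture viewer there is one more tool, called after ">>>" by a JSON object that holds its "name" and its "arguments". carry_out: Moves the arm, as the interface text tells. Its arguments: {"type":"object","properties":{"targets":{"type":"array","items":{"type":"array"}}},"required":["targets"]}

```bash
mkdir -p pics; cat > h.py <<'E'
import numpy as np, cv2
from workcell import monitor, vision, order, find_in, regions_of, place_of
def cam(n):
    m=vision.camera_model(n); R=cv2.Rodrigues(np.array(m["rvec"],float))[0]; return np.array(m["K"]),R,np.array(m["tvec"],float).ravel()
def c2w(p,n):
    K,R,t=cam(n); return R.T@(np.array(p)-t)
def proj(P,n):
    K,R,t=cam(n); p=(R@np.atleast_2d(P).T).T+t; q=(K@p.T).T; return q[:,:2]/q[:,2:]
def ray(uv,z,n):
    K,R,t=cam(n); d=R.T@np.linalg.inv(K)@np.array([uv[0],uv[1],1.]); c=-R.T@t; return c+d*(z-c[2])/d[2]
def snap(n,f):
    im=vision.get_image(n); cv2.imwrite('pics/'+f,im[:,:,::-1]); return im
E
python3 - <<'E'
from h import *
for n in("scene","top"):
    snap(n,n+"0.png"); K,R,t=cam(n); print(n,-R.T@t,R[2],K[0,0])
    for q in["crate","stand","divider_fin","divider","long_carton_center","tub_center","flat_carton_center","fan_center","tall_tub","tall_carton","motor"]:
        for d in place_of(q,n)[:3]: print(q,round(d["confidence"],2),c2w(d["point"],n).round(1))
print(monitor.get_obs())
E
```

```text
scene [ 766.00032771 -549.12170428 1017.55633884] [-0.28239209  0.47529007 -0.8332791 ] 393.726782120462
crate 0.87 [524.7 330.4  -3.4]
crate 0.6 [458.4 134.3   1.3]
crate 0.52 [ 535.7 -340.1   57.2]
divider_fin 0.84 [ 522.1 -343.    85. ]
divider_fin 0.38 [523.9 327.6  -4.8]
divider 0.97 [ 536.4 -338.6   58. ]
divider 0.79 [ 294.4 -420.3   40. ]
long_carton_center 0.7 [ 616.7 -116.6   11.2]
long_carton_center 0.62 [626.2   1.7  26.9]
tub_center 0.82 [562.  379.1  26.9]
tub_center 0.59 [623.2   3.1  26.9]
tub_center 0.5 [618.2 124.9  -1.3]
flat_carton_center 0.44 [ 527.2 -338.7   86. ]
fan_center 0.59 [ 616.4 -116.3   13.7]
tall_tub 0.7 [ 4.665e+02  1.260e+01 -1.000e-01]
tall_carton 0.7 [ 522.7 -340.9   84.1]
tall_carton 0.61 [621.8 127.8  -2.7]
tall_carton 0.32 [459.9 136.    1.4]
motor 0.92 [461.  133.    0.9]
top [ 282.08932462    3.21242556 1270.08824128] [ 0.15735328 -0.01798918 -0.98737852] 419.5297590364641
crate 0.72 [522.  328.7   2.6]
crate 0.4 [620.4   2.2  25.6]
divider_fin 0.84 [ 290.  -422.1   15.9]
divider_fin 0.74 [ 523.9 -337.2   85.1]
divider 0.62 [ 537.5 -339.6   5
[... 250 characters left out ...]
0.83 [454.8 133.8   4.3]
{'t': 1.2, 'qpos': array([ 1.09599995e+00,  4.23137652e-01,  1.62992928e+00,  8.43891451e-06,
        1.08863609e+00, -1.90354381e-02]), 'qvel': array([ 2.26197126e-03, -3.88472214e-04, -4.02317487e-05, -3.17923667e-04,
        4.33264011e-05, -5.69557077e-04]), 'joint_torque': array([-1.14839631e-04, -5.44585454e+01, -2.74047053e+01,  6.43541710e-02,
        1.69783953e-02, -5.83139604e-05]), 'ee_pos': array([275.06190204, 561.16061662, 191.740009  ]), 'orientation': array([-7.09725808e-01, -3.06033962e+00,  1.65238069e-04]), 'ft_force': array([ 0.50284181,  0.01250237, -0.23200732]), 'moment': array([0.03326095, 0.02944986, 0.01961985]), 'width': 87.82622124428991}
```

View pics/scene0.png

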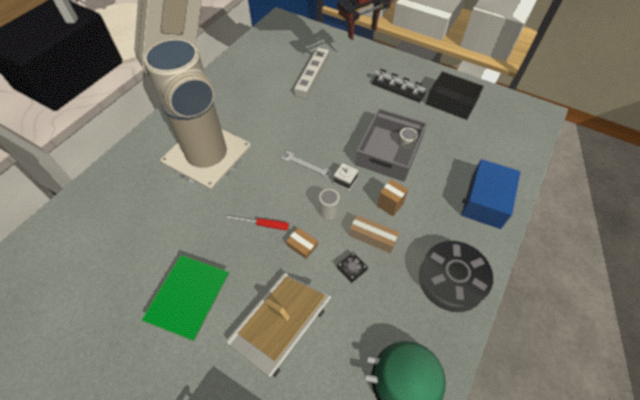

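View pics/top0.png

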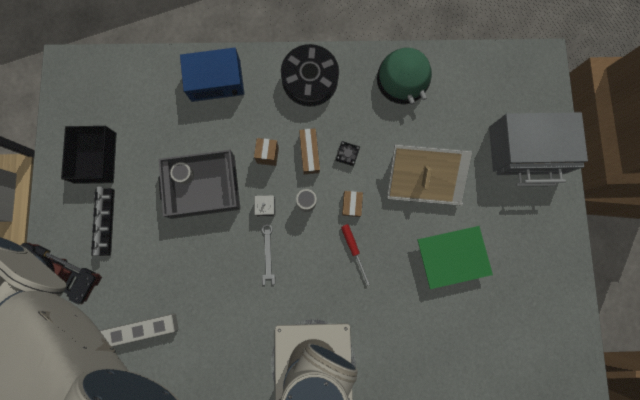

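```bash
cat > fit.py <<'E'
from h import *
from scipy.optimize import minimize
S=4
def box(dx,dy,z0,z1,c=(0,0)):
    return np.array([[c[0]+sx*dx/2,c[1]+sy*dy/2,z] for sx in(-1,1) for sy in(-1,1) for z in(z0,z1)])
def cyl(r,z0,z1):
    a=np.linspace(0,2*np.pi,24,endpoint=False); return np.array([[r*np.cos(t),r*np.sin(t),z] for t in a for z in(z0,z1)])
def render(W,n):
    p=proj(W,n); h=cv2.convexHull((((p+0.5)*S-0.5)*16).round().astype(np.int32))
    m=np.zeros((400*S,640*S),np.uint8); cv2.fillConvexPoly(m,h,255,shift=4)
    return m
def fit(P,T,x0,masks,steps,R0=None):
    """pts W=Rz(yaw)*R0*P+T; masks {cam:mask}"""
    def W(x):
        c,s=np.cos(x[2]),np.sin(x[2]); Rz=np.array([[c,-s,0],[s,c,0],[0,0,1]])
        Q=P if R0 is None else P@R0.T
        return Q@Rz.T+np.array([x[0],x[1],T])
    crops={}
    for n,m in masks.items():
        ys,xs=np.where(m); y0,y1,xa,xb=max(ys.min()-15,0),ys.max()+15,max(xs.min()-15,0),xs.max()+15
        crops[n]=(slice(y0,y1),slice(xa,xb),m[y0:y1,xa:xb].astype(float))
    def cost(x):
        e=0
        for n,(a,b,m) in crops.items():
            r=cv2.resize(render(W(x),n),(640,400),interpolation=cv2.INTER_AREA)[a,b]/255.
            e+=np.abs(r-m).sum()/m.sum()
        return e
    best=None
    for dy in(-0.5,0,.5):
        r=minimize(cost,[x0[0],x0[1],x0[2]+dy],method='Nelder-Mead',options=dict(initial_simplex=np.array([[x0[0],x0[1],x0[2]+dy]]+[[x0[0]+(i==0)*8,x0[1]+(i==1)*8,x0[2]+dy+(i==2)*.25] for i in range(3)]),maxiter=150,xatol=.05,fatol=1e-4))
        if best is None or r.fun<best.fun: best=r
    return best.x,best.fun
def getmask(q,n,near):
    """mask candidate whose centroid is nearest to the projection of near"""
    u=proj(near,n)[0]; b=None
    for d in regions_of(q,n):
        m=d["mask"]
        if m.sum()<20: continue
        ys,xs=np.where(m); e=np.hypot(xs.mean()-u[0],ys.mean()-u[1])
        if b is None or e<b[0]: b=(e,m,d["confidence"])
    return b
E
python3 - <<'E'
from fit import *
import pickle
for n in("scene","top"): vision.get_image(n)
near=dict(long_carton_center=(620,2,23),flat_carton_center=(457,-127,15),fan_center=(617,-116,12),tub_center=(558,380,28),tall_tub=(468,12,40),tall_carton=(620,129,40),motor=(457,133,25),crate=(524,329,36),divider=(537,-339,60),stand=(537,-339,50))
M={}
for q,p in near.items():
    for n in("scene","top"):
        b=getmask(q,n,p); 
        if b is None: print(q,n,None); continue
        print(q,n,round(b[0],1),int(b[1].sum()),round(b[2],2)); M[q,n]=b[1] if b[0]<12 else None
pickle.dump(M,open('M.pkl','wb'))
shapes=dict(long_carton_center=(box(130,50,0,46),0,0),flat_carton_center=(box(72,56,0,30),0,0),fan_center=(box(60,60,0,25),0,0),tub_center=(cyl(30,5,51),0,0),tall_tub=(cyl(30,0,80),0,0),tall_carton=(box(60,60,0,80),0,0),motor=(box(57,57,0,50),0,0),crate=(box(170,210,0,72),0,0))
for q,(P,T,y) in shapes.items():
    for cs in(("scene",),("top",),("scene","top")):
        ms={n:M[q,n] for n in cs if M.get((q,n)) is not None}
        if len(ms)<len(cs): continue
        x,f=fit(P,T,(near[q][0],near[q][1],y),ms,0); print(q,cs,x[:2].round(1),np.degrees(x[2]).round(1),round(f,3))
E
```

```text
long_carton_center scene 2.0 1073 0.57
long_carton_center top 0.9 744 0.88
flat_carton_center scene 1.7 582 0.58
flat_carton_center top 0.2 503 0.76
fan_center scene 0.8 540 0.89
fan_center top 0.7 427 0.6
tub_center scene 1.7 334 0.58
tub_center top 1.2 428 0.89
tall_tub scene 1.4 475 0.84
tall_tub top 0.2 354 0.64
tall_carton scene 0.4 698 0.59
tall_carton top 1.0 532 0.89
motor scene 1.4 481 0.56
motor top None
crate scene 3.0 3099 0.63
crate top 1.9 4446 0.72
divider scene 1.8 3630 0.73
divider top 88.7 3402 0.65
stand scene 0.6 3698 0.53
stand top 17.6 1039 0.71
long_carton_center ('scene',) [6.249e+02 2.000e-01] 4.4 0.045
long_carton_center ('top',) [6.202e+02 1.000e-01] 4.9 0.056
long_carton_center ('scene', 'top') [6.229e+02 3.000e-01] 4.7 0.13
flat_carton_center ('scene',) [ 461.6 -125.5] -6.9 0.057
flat_carton_center ('top',) [ 457.9 -126.5] -6.0 0.06
flat_carton_center ('scene', 'top') [ 459.4 -126.1] -7.8 0.163
fan_center ('scene',) [ 619.  -116.5] -20.3 0.059
fan_center ('top',) [ 614.6 -117.2] -19.1 0.058Traceback (most recent call last):
  File "<stdin>", line 17, in <
[... 379 characters left out ...]
*options)
    fxr = func(xr)
    fx = function(np.copy(x), *(wrapper_args + args))
  File "fit.py", line 25, in cost
    r=cv2.resize(render(W(x),n),(640,400),interpolation=cv2.INTER_AREA)[a,b]/255.
                 ~~~~~~^^^^^^^^
  File "fit.py", line 9, in render
    p=proj(W,n); h=cv2.convexHull((((p+0.5)*S-0.5)*16).round().astype(np.int32))
  File "h.py", line 8, in proj
    K,R,t=cam(n); p=(R@np.atleast_2d(P).T).T+t; q=(K@p.T).T; return q[:,:2]/q[:,2:]
          ~~~^^^
  File "h.py", line 4, in cam
    m=vision.camera_model(n); R=cv2.Rodrigues(np.array(m["rvec"],float))[0]; return np.array(m["K"]),R,np.array(m["tvec"],float).ravel()
ValueError: time passes only in moves, steps and waits
```

```bash
python3 - <<'E'
s=open('h.py').read()
s=s.replace('''def cam(n):
    m=''','''import functools
@functools.lru_cache(None)
def cam(n):
    m=''')
open('h.py','w').write(s)
E
time python3 - <<'E'
from fit import *
import pickle
M=pickle.load(open('M.pkl','rb'))
near=dict(fan_center=(617,-116,12),tub_center=(558,380,28),tall_tub=(468,12,40),tall_carton=(620,129,40),motor=(457,133,25),crate=(524,329,36),divider=(537,-339,60),stand=(537,-339,50))
shapes=dict(fan_center=(box(60,60,0,25),0,0),tub_center=(cyl(30,5,51),0,0),tall_tub=(cyl(30,0,80),0,0),tall_carton=(box(60,60,0,80),0,0),motor=(box(57,57,0,50),0,0),crate=(box(170,210,0,72),0,0))
for q,(P,T,y) in shapes.items():
    for cs in(("scene",),("top",)):
        ms={n:M[q,n] for n in cs if M.get((q,n)) is not None}
        if len(ms)<len(cs): continue
        x,f=fit(P,T,(near[q][0],near[q][1],y),ms,0); print(q,cs,x[:2].round(1),np.degrees(x[2]).round(1),round(f,3))
a=np.radians(28)
# R0: tilt -> normal (-sin,0,cos), x axis up-slope
R0=np.array([[np.cos(a),0,-np.sin(a)],[0,1,0],[np.sin(a),0,np.cos(a)]])
vision.get_image("top")
mt=None
for d in regions_of("divider","top"):
    ys,xs=np.where(d["mask"]); print(d["confidence"],xs.mean(),ys.mean(),len(xs))
    if abs(xs.mean()-427)<20: mt=d["mask"]
M["divider","top"]=mt; pickle.dump(M,open('M.pkl','wb'))
for n in("scene","top"):
    m=M["divider",n]
    if m is None: continue
    x,f=fit(box(146,188,0,5),58,(537,-339,0),{n:m},0,R0); print(n,x[:2].round(1),np.degrees(x[2]).round(1),round(f,3))
    im=cv2.imread(f'pics/{n}0.png'); im[m]=im[m]//2+[0,0,120]; cv2.imwrite(f'pics/dv_{n}.png',im)
print(monitor.get_obs()["t"])
for n,(a,b,c,d) in dict(scene=(260,400,200,340),top=(130,220,370,480)).items():
    im=cv2.imread(f'pics/{n}0.png')[a:b,c:d]; cv2.imwrite(f'pics/st_{n}.png',cv2.resize(im,None,fx=5,fy=5,interpolation=cv2.INTER_CUBIC)[:600,:800])
E
```

```text
fan_center ('scene',) [ 619.  -116.5] -20.3 0.059
fan_center ('top',) [ 614.6 -117.2] -19.1 0.058
tub_center ('scene',) [560.6 386. ] -38.4 0.103
tub_center ('top',) [555.7 382.4] 39.4 0.06
tall_tub ('scene',) [468.7  16.4] 2.4 0.207
tall_tub ('top',) [465.1  11.6] 34.9 0.144
tall_carton ('scene',) [620.5 128.9] -3.7 0.062
tall_carton ('top',) [616.5 129.6] -4.9 0.125
motor ('scene',) [459.7 136.2] 1.8 0.075
crate ('scene',) [525.4 326.6] 6.5 0.123
crate ('top',) [520.1 326.9] 6.9 0.113
0.98 424.58967046894804 174.5659062103929 3156
0.73 454.54421974041657 257.0199215212798 3313
scene [ 536.3 -338. ] -6.5 0.021
top [ 534.6 -339.7] -6.3 0.022
2.4
real	0m17.271s
user	0m18.111s
sys	0m7.402s
```

View pics/st_scene.png

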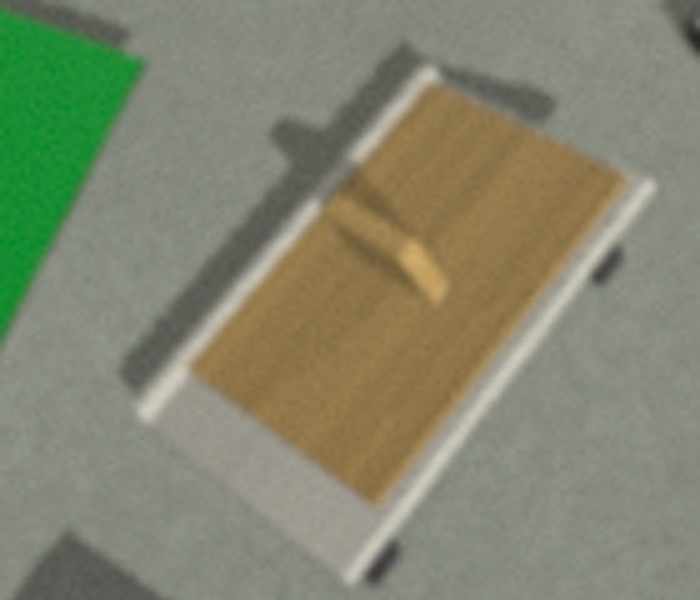

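View pics/st_top.png

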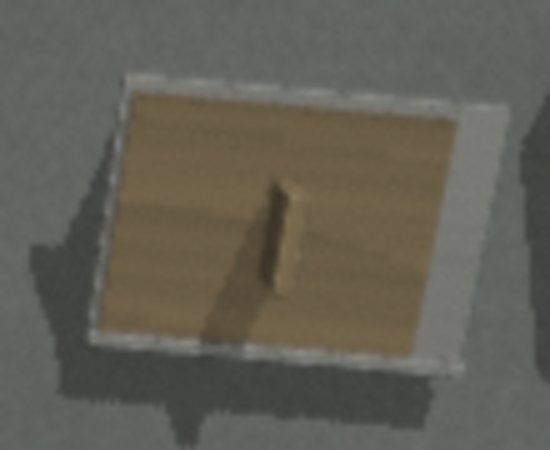

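```bash
cat > ov.py <<'E'
from fit import *
def W(P,x,y,yaw):
    c,s=np.cos(np.radians(yaw)),np.sin(np.radians(yaw)); return P@np.array([[c,-s,0],[s,c,0],[0,0,1]]).T+[x,y,0]
def overlay(n,src,loops,crop,out,f=5):
    a,b,c,d=crop; im=cv2.resize(cv2.imread(src)[a:b,c:d],None,fx=f,fy=f,interpolation=cv2.INTER_CUBIC)
    for L,col in loops:
        p=((proj(L,n)+.5-[c,a])*f-.5); cv2.polylines(im,[(p*16).round().astype(np.int32)],True,col,1,cv2.LINE_AA,shift=4)
    cv2.imwrite(out,im[:600,:800])
def rect(dx,dy,z,cx=0,cy=0): return np.array([[cx+a*dx/2,cy+b*dy/2,z] for a,b in((-1,-1),(1,-1),(1,1),(-1,1))],float)
E
python3 - <<'E'
from ov import *
for n,pose,crop in(("scene",(525.0,327,6.7),(100,190,345,440)),("top",(521.0,327,6.7),(140,225,150,250))):
    L=[(W(rect(170,210,72),*pose),(0,255,255)),(W(rect(160,200,72),*pose),(0,255,0)),(W(rect(160,168,5),*pose),(255,0,255)),(W(rect(160,168,55),*pose),(255,255,0))]
    overlay(n,f'pics/{n}0.png',L,crop,f'pics/ovc_{n}.png',6)
E
```

```text
(no output)
```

View pics/ovc_scene.png

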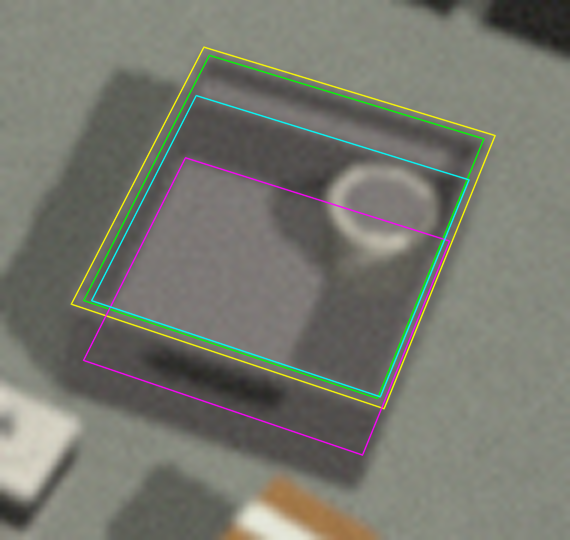

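View pics/ovc_top.png

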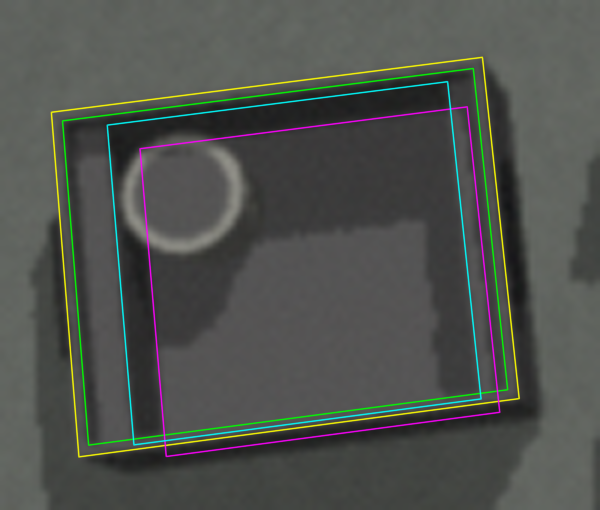

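```bash
python3 - <<'E'
from ov import *
for n in("scene","top"):
    im=cv2.imread(f'pics/{n}0.png').astype(float); cv2.imwrite(f'pics/{n}0b.png',np.clip((im-20)*2.3,0,255).astype(np.uint8))
ims=[]
for n,pose,crop in(("scene",(525.0,327,6.7),(105,185,350,430)),("top",(521.0,327,6.7),(145,225,155,245))):
    overlay(n,f'pics/{n}0b.png',[],crop,f'pics/e_{n}a.png',7)
    L=[(W(rect(170,210,72),*pose),(0,255,255)),(W(rect(160,200,72),*pose),(0,255,0))]
    overlay(n,f'pics/{n}0b.png',L,crop,f'pics/e_{n}b.png',7)
E
```

```text
(no output)
```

View pics/e_scenea.png

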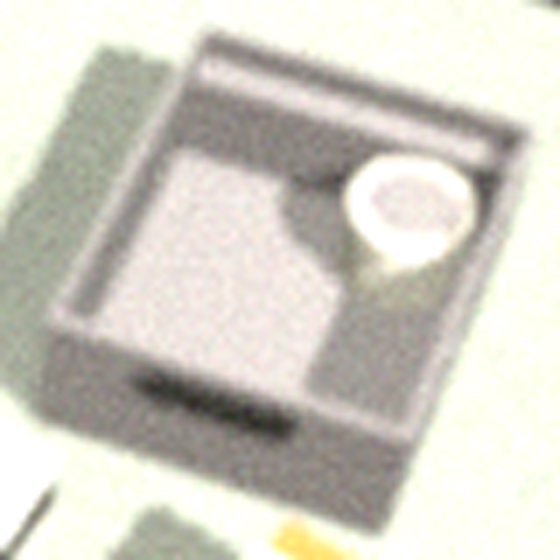

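View pics/e_sceneb.png

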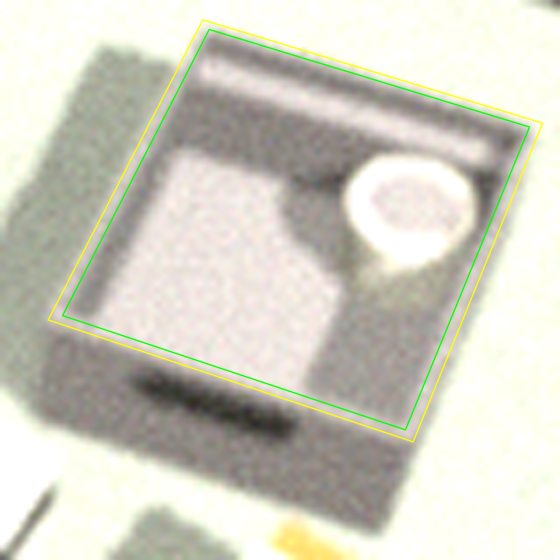

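View pics/e_topb.png

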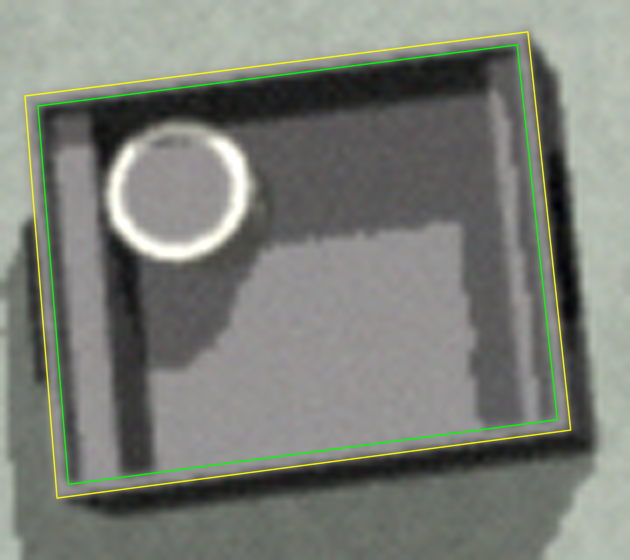

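>>> {"name": "carry_out", "arguments": {"targets": [[[0,0,7],[25,-33,0],87.8],[[0,0,14],[50,-66,0],87.8],[[0,0,21],[75,-99,0],87.8],[[0,0,28],[100,-132,0],87.8],[[0,0,30.8],[125,-165,0],87.8],[[0,0,30.8],[150,-198,0],87.8],[[0,0,30.8],[175,-231,0],87.8],[[0,0,30.8],[200,-264,0],87.8],[[0,0,30.8],[225,-297,0],87.8],[[0,0,30.8],[248,-330,0],87.8]]}}

```text
t: 3.23
ee_pos: [523.0, 231.3, 192.1]
orientation: [-0.128, 3.138, 0.0]
ft_force: [-0.2, 0.7, -0.7]
width: 87.9
```

>>> {"name": "carry_out", "arguments": {"targets": [[[0,0,0],[14,-33,0],87.8],[[0,0,0],[28,-66,0],87.8],[[0,0,0],[42,-99,0],87.8],[[0,0,0],[57,-132,-5],87.8],[[0,0,0],[71,-165,-20],87.8],[[0,0,0],[85,-198,-40],87.8],[[0,0,0],[99.5,-231,-62],87.8],[[0,0,0],[99.5,-231,-72],87.8],[[0,0,0],[99.5,-231,-72],87.8]]}}

```text
t: 3.98
ee_pos: [619.8, 0.4, 116.9]
orientation: [0.123, -3.135, -0.001]
ft_force: [-1.2, -0.2, -0.6]
width: 88.0
```

```bash
python3 - <<'E'
from ov import *
o=monitor.get_obs(); R=cv2.Rodrigues(o["orientation"])[0]; p=o["ee_pos"]; print(p.round(1),o["qpos"].round(2))
for n in("scene","top"):
    snap(n,f'{n}1.png')
    tips=[p+R@[a,b,0] for b in(-44,44) for a in(-10,10)]
    u=proj(np.array([p]),n)[0].astype(int)
    loops=[(np.array([p+R@[a,s*b,0] for a,b in((-10,44),(10,44),(10,57.5),(-10,57.5))]),(0,0,255)) for s in(-1,1)]
    c=W(rect(130,50,46),622.5+(2.3 if n=="scene" else -2.3),.2,4.7); loops.append((c,(0,255,0)))
    overlay(n,f'pics/{n}1.png',loops,(u[1]-45,u[1]+45,u[0]-50,u[0]+50),f'pics/g_{n}.png',6)
E
```

```text
[6.198e+02 4.000e-01 1.169e+02] [-0.02  0.51  1.69  0.    0.95 -1.67]
```

View pics/g_scene.png

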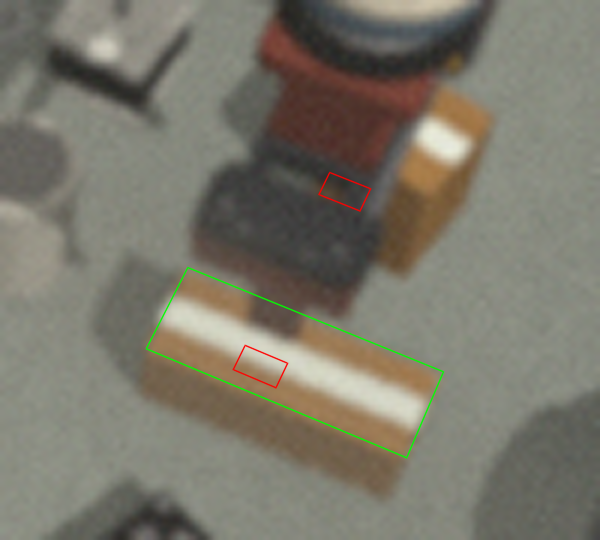

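View pics/g_top.png

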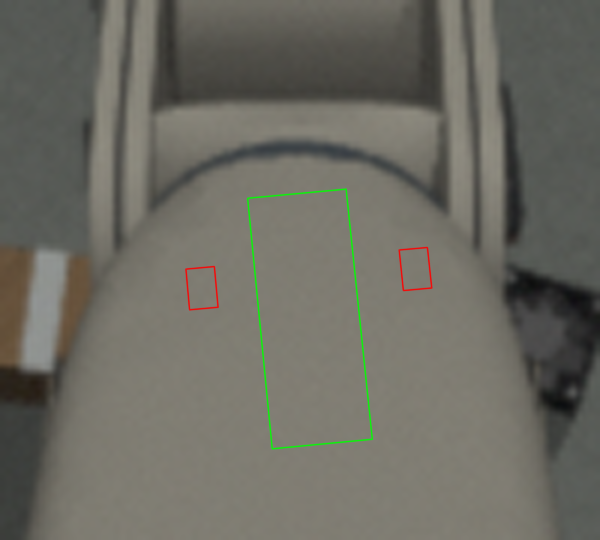

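```bash
python3 - <<'E'
from ov import *
o=monitor.get_obs(); R=cv2.Rodrigues(o["orientation"])[0]; p=o["ee_pos"]; print(p.round(1),o["t"],o["qvel"].round(3))
n="scene"; snap(n,'scene2.png')
loops=[(np.array([p+R@[a,s*b,-19] for a,b in((-10,44),(10,44),(10,57.5),(-10,57.5))]),(0,0,255)) for s in(-1,1)]
loops+=[(np.array([p+R@[a,s*b,0] for a,b in((-10,44),(10,44),(10,57.5),(-10,57.5))]),(0,255,255)) for s in(-1,1)]
loops+=[(np.array([p+R@[a,b,-80] for a,b in((-37.5,89),(37.5,89),(37.5,-89),(-37.5,-89))]),(0,255,0))]
u=proj(np.array([p]),n)[0].astype(int)
overlay(n,'pics/scene2.png',loops,(u[1]-25,u[1]+25,u[0]-30,u[0]+30),'pics/g2.png',12)
E
```

```text
[620.7   2.5 119.6] 4.0833 [ 0.022 -0.027 -0.009 -0.001  0.    -0.002]
```

View pics/g2.png

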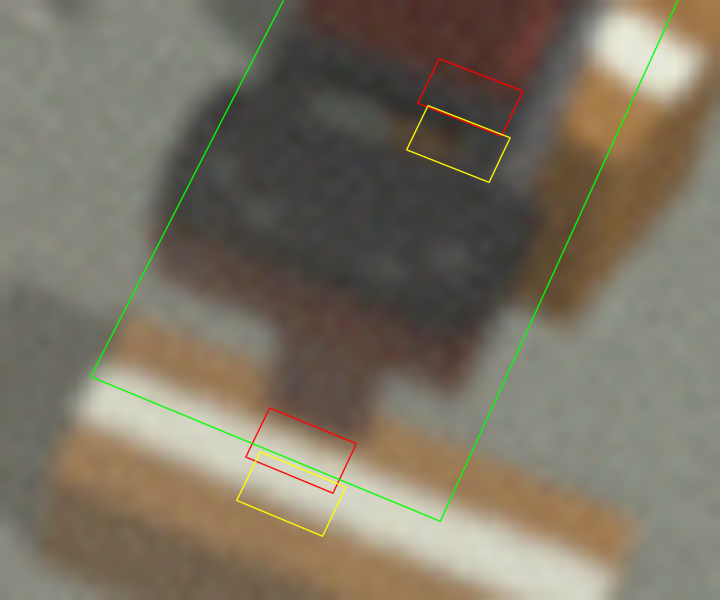

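```bash
python3 - <<'E'
from ov import *
o=monitor.get_obs(); p=o["ee_pos"];print(p.round(1),o["t"],o["width"])
n="scene"; snap(n,'scene3.png')
u=proj(np.array([[620.7,2.5,119.6]]),n)[0].astype(int)
for z in (120,130,140): print(z,ray(((325+.5)/12-.5+u[0]-30,(425+.5)/12-.5+u[1]-25),z,n).round(1))
im=cv2.imread('pics/scene3.png'); cv2.imwrite('pics/s3.png',cv2.resize(im[60:310,240:460],None,fx=2.4,fy=2.4,interpolation=cv2.INTER_CUBIC)) 
E
```

```text
[621.2   3.  120.4] 4.1333 87.90156514864114
120 [623.7 -29.2 120. ]
130 [625.3 -35.  130. ]
140 [626.9 -40.7 140. ]
```

View pics/s3.png

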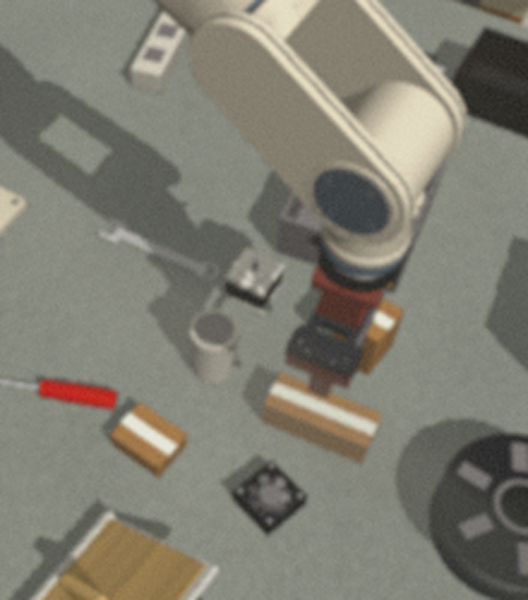

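>>> {"name": "carry_out", "arguments": {"targets": [[[0,0,0],[0,0,-25],87.8],[[0,0,0],[0,0,-50],87.8],[[0,0,0],[0,0,-70],87.8],[[0,0,0],[0,0,-80],87.8],[[0,0,0],[0,0,-85],87.8],[[0,0,0],[0,0,-88],87.8]]}}

```text
t: 4.68
ee_pos: [621.6, 2.8, 32.2]
orientation: [-0.13, 3.138, -0.0]
ft_force: [-0.0, 0.5, 0.1]
width: 87.6
```

```bash
python3 - <<'E'
from ov import *
o=monitor.get_obs(); R=cv2.Rodrigues(o["orientation"])[0]; p=o["ee_pos"]; print(p.round(1),o["t"],o["ft_force"].round(2))
n="scene"; snap(n,'scene4.png')
loops=[(np.array([p+R@[a,s*b,0] for a,b in((-10,44),(10,44),(10,57.5),(-10,57.5))]),(0,255,255)) for s in(-1,1)]
u=proj(np.array([p]),n)[0].astype(int)
overlay(n,'pics/scene4.png',loops,(u[1]-40,u[1]+30,u[0]-35,u[0]+35),'pics/g4.png',8)
E
```

```text
[621.6   2.8  32.2] 4.6833 [-0.03  0.5   0.08]
```

View pics/g4.png

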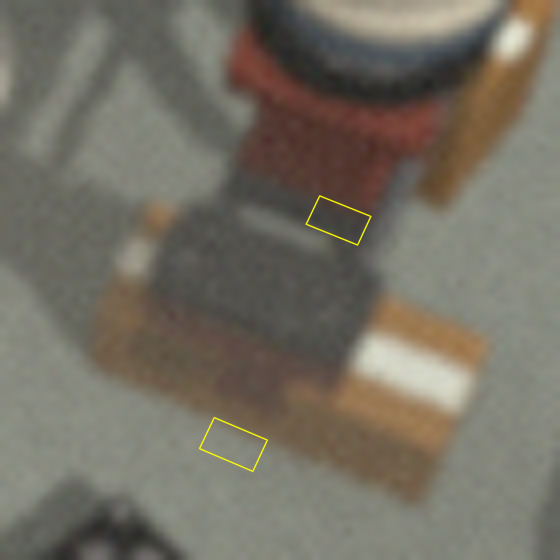

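>>> {"name": "carry_out", "arguments": {"targets": [[[0,0,0],[0,-2.5,-10],87.8],[[0,0,0],[0,-2.5,-18],87.8],[[0,0,0],[0,-2.5,-18],87.8],[[0,0,0],[0,-2.5,-18],44],[[0,0,0],[0,-2.5,-18],44],[[0,0,0],[0,-2.5,-18],44],[[0,0,0],[0,-2.5,-18],44],[[0,0,0],[0,-2.5,-18],44]]}}

```text
t: 5.4
ee_pos: [621.5, -0.5, 14.1]
orientation: [-0.128, 3.139, -0.0]
ft_force: [-0.0, -0.1, 0.1]
width: 58.2
```

```bash
python3 - <<'E'
from ov import *
o=monitor.get_obs(); R=cv2.Rodrigues(o["orientation"])[0]; p=o["ee_pos"]; print(p.round(1),o["t"],o["ft_force"].round(2),o["width"])
n="scene"; snap(n,'scene5.png')
w=o["width"]/2
loops=[(np.array([p+R@[a,s*b,0] for a,b in((-10,w),(10,w),(10,w+13.5),(-10,w+13.5))]),(0,255,255)) for s in(-1,1)]
u=proj(np.array([p]),n)[0].astype(int)
overlay(n,'pics/scene5.png',loops,(u[1]-40,u[1]+30,u[0]-35,u[0]+35),'pics/g5.png',8)
E
```

```text
[ 6.215e+02 -5.000e-01  1.410e+01] 5.4 [-0.03 -0.11  0.14] 58.18336056286046
```

View pics/g5.png

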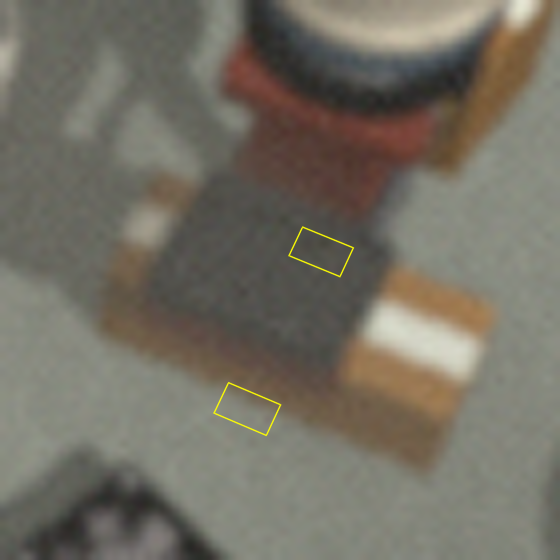

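>>> {"name": "carry_out", "arguments": {"targets": [[[0,0,0],[0,0,0],40],[[0,0,0],[0,0,0],40],[[0,0,0],[0,0,0],40],[[0,0,0],[0,0,0],40]]}}

```text
t: 5.78
ee_pos: [621.4, -0.5, 14.0]
orientation: [-0.128, 3.139, -0.0]
ft_force: [0.2, -0.8, 1.7]
width: 48.3
```

>>> {"name": "carry_out", "arguments": {"targets": [[[0,0,0],[0,0,10],40],[[0,0,0],[0,0,30],40],[[0,0,0],[0,0,60],40],[[0,0,0],[0,0,95],40],[[0,0,0.5],[-5,15,120],40],[[0,0,1],[-15,45,130],40],[[0,0,1.5],[-25,80,130],40],[[0,0,2],[-37,115,130],40],[[0,0,2],[-49,150,130],40],[[0,0,2],[-61,187,130],40]]}}

```text
t: 6.62
ee_pos: [558.9, 187.5, 144.0]
orientation: [0.182, -3.135, 0.0]
ft_force: [0.7, -0.9, -4.3]
width: 48.4
```

>>> {"name": "carry_out", "arguments": {"targets": [[[0,0,0],[-11,35,0],40],[[0,0,0],[-22,68,0],40],[[0,0,0],[-30,93,0],40],[[0,0,0],[-35,107,0],40],[[0,0,0],[-35,110,0],40],[[0,0,0],[-35,110,0],40],[[0,0,0],[-35,110,0],40]]}}

```text
t: 7.2
ee_pos: [525.3, 295.6, 143.6]
orientation: [0.183, -3.136, 0.001]
ft_force: [0.5, -0.0, -4.1]
width: 48.5
```

```bash
python3 - <<'E'
from ov import *
o=monitor.get_obs(); R=cv2.Rodrigues(o["orientation"])[0]; p=o["ee_pos"]; print(p.round(1),o["t"],o["ft_force"].round(2),o["width"],np.degrees(np.arctan2(R[1,1],R[0,1])))
for n in("scene","top"):
    snap(n,n+'6.png'); u=proj(p[None],n)[0].astype(int)
    pose=(522.9+(2 if n=="scene" else -2),327,6.7)
    loops=[(W(rect(170,210,72),*pose),(0,255,255)),(W(rect(130,50,p[2]+32,),p[0]+1.1+(2 if n=="scene" else -2),p[1]+.7,6.7),(0,255,0)),(W(rect(130,50,p[2]-14,),p[0]+1.1+(2 if n=="scene" else -2),p[1]+.7,6.7),(0,255,0))]
    overlay(n,f'pics/{n}6.png',loops,(max(u[1]-50,0),u[1]+50,u[0]-65,u[0]+65),f'pics/h6{n}.png',6)
E
```

```text
[525.3 295.6 143.6] 7.2 [ 0.52 -0.01 -4.14] 48.5183282503485 96.67909978213673
```

View pics/h6scene.png

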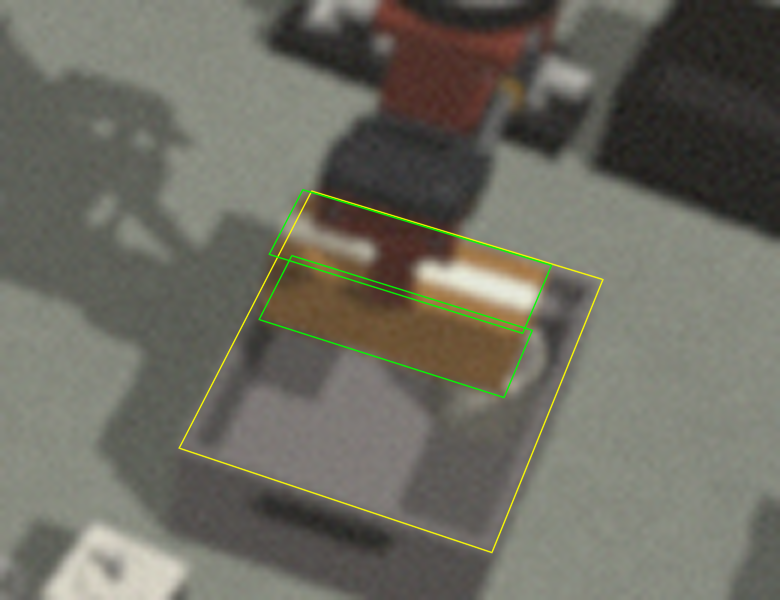

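View pics/h6top.png

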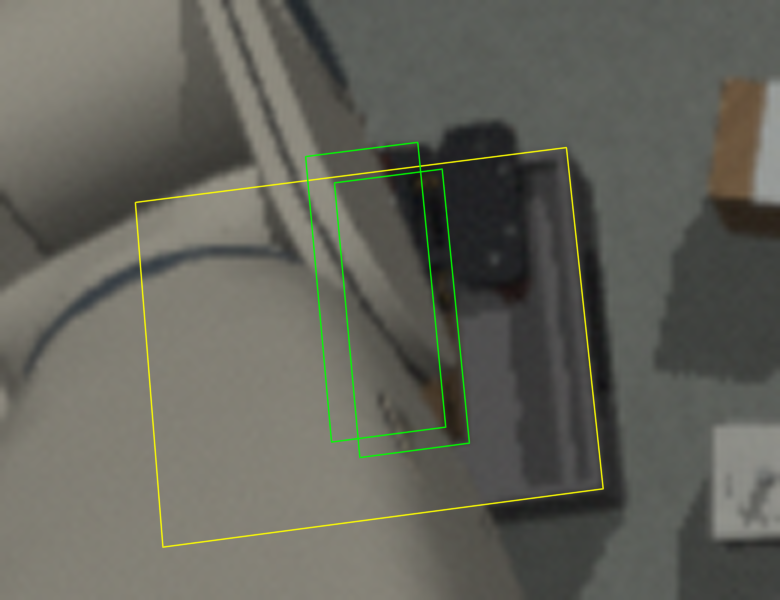

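>>> {"name": "carry_out", "arguments": {"targets": [[[0,0,0],[0,0,-20],40],[[0,0,0],[0,0,-45],40],[[0,0,0],[0,0,-70],40],[[0,0,0],[0,0,-90],40],[[0,0,0],[0,0,-105],40],[[0,0,0],[0,0,-113],40],[[0,0,0],[0,0,-118],40],[[0,0,0],[0,0,-120],40],[[0,0,0],[0,0,-122],40],[[0,0,0],[0,0,-122],40]]}}

```text
t: 8.13
ee_pos: [525.9, 296.6, 22.4]
orientation: [-0.183, 3.135, 0.001]
ft_force: [0.6, -0.3, -4.8]
width: 48.4
```

>>> {"name": "carry_out", "arguments": {"targets": [[[0,0,0],[0,0,-1],40],[[0,0,0],[0,0,-2],40],[[0,0,0],[0,0,-2.5],40],[[0,0,0],[0,0,-2.5],40]]}}

```text
t: 8.47
ee_pos: [525.4, 296.7, 19.5]
orientation: [-0.183, 3.136, 0.0]
ft_force: [-1.0, 0.4, -3.6]
width: 48.7
```

>>> {"name": "carry_out", "arguments": {"targets": [[[0,0,0],[0,0,-0.7],40],[[0,0,0],[0,0,-0.7],40],[[0,0,0],[0,0,-0.7],62],[[0,0,0],[0,0,-0.7],62],[[0,0,0],[0,0,-0.7],62],[[0,0,0],[0,0,-0.7],62]]}}

```text
t: 8.97
ee_pos: [525.6, 296.7, 18.8]
orientation: [-0.183, 3.136, 0.0]
ft_force: [0.2, 0.5, 1.2]
width: 61.9
```

```bash
cat > tgt.py <<'E'
from h import *
from scipy.spatial.transform import Rotation as Ro
a=np.radians(28); R0=np.array([[np.cos(a),0,-np.sin(a)],[0,1,0],[np.sin(a),0,np.cos(a)]])
yaw=np.radians(-6.4); Rd=Ro.from_euler('z',yaw).as_matrix()@R0   # divider frame
C=np.array([535.5,-338.8,58.])
def tool(h): # TCP at height h above plate underside
    R=Rd@np.diag([-1,1,-1.]); return R,C+Rd[:,2]*h
E
python3 - <<'E'
from tgt import *
o=monitor.get_obs(); Rc=Ro.from_rotvec(o["orientation"]).as_matrix()
R,p=tool(14)
for s in(1,-1):
    RR=R@np.diag([s,s,1.]); print(s,np.degrees(Ro.from_matrix(RR@Rc.T).as_rotvec()).round(2))
for h in(14,110): print(h,tool(h)[1].round(1),(tool(h)[1]-o["ee_pos"]).round(1))
print(Rd[:,2])
E
```

```text
1 [  0.06 -28.02 -12.83]
-1 [-4.0770e+01 -1.2000e-01  1.6226e+02]
14 [ 529.  -338.1   70.4] [   3.4 -634.8   51.6]
110 [ 484.2 -333.   155.1] [ -41.4 -629.7  136.3]
[-0.46654578  0.05233149  0.88294759]
```

>>> {"name": "carry_out", "arguments": {"targets": [[[0,0,0],[0,0,15],62],[[0,0,0],[0,0,45],62],[[0,0,0],[0,0,85],62],[[0,0,0],[0,0,125],62],[[0,0,0],[0,-20,155],62],[[0,0,0],[0,-60,165],62],[[0,0,0],[0,-100,170],50],[[0,0,0],[0,-140,170],50],[[0,0,0],[0,-180,170],50],[[0,0,0],[0,-220,170],50]]}}

```text
t: 9.8
ee_pos: [525.1, 74.9, 189.1]
orientation: [-0.184, 3.135, 0.0]
ft_force: [-0.1, -0.4, -0.1]
width: 50.0
```

```bash
python3 - <<'E'
from ov import *
o=monitor.get_obs(); print(o["ee_pos"],o["t"])
for n,crop in(("scene",(105,185,350,430)),("top",(145,225,155,245))):
    snap(n,n+'7.png'); im=cv2.imread(f'pics/{n}7.png').astype(float); cv2.imwrite(f'pics/{n}7b.png',np.clip((im-20)*2,0,255).astype(np.uint8))
    overlay(n,f'pics/{n}7b.png',[],crop,f'pics/i7{n}.png',6)
E
```

```text
[525.14374905  74.86502592 189.12028341] 9.8
```

View pics/i7scene.png

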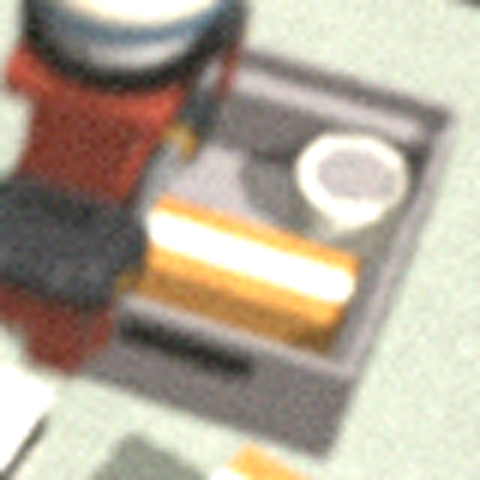

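View pics/i7top.png

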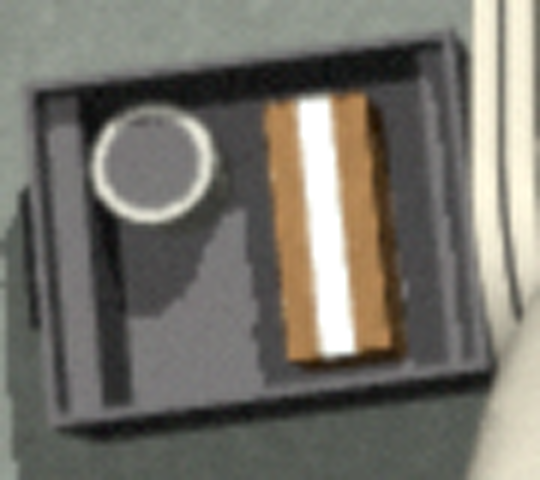

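>>> {"name": "carry_out", "arguments": {"targets": [[[0,0,0],[-4,-38,0],50],[[0,-3,-1.4],[-8,-76,0],50],[[0,-6,-2.8],[-12,-114,0],50],[[0,-9,-4.2],[-16,-152,0],50],[[0,-13,-6],[-20,-190,0],50],[[0,-17,-7.8],[-24,-228,0],50],[[0,-21,-9.6],[-28,-266,0],50],[[0,-25,-11.4],[-32,-304,0],50],[[0,-28,-12.8],[-36,-342,-5],50],[[0,-28,-12.8],[-38,-380,-15],50]]}}

```text
t: 10.73
ee_pos: [492.2, -296.9, 181.0]
orientation: [0.195, 2.67, -0.049]
ft_force: [0.8, 0.9, -0.6]
width: 50.1
```

>>> {"name": "carry_out", "arguments": {"targets": [[[0,0,0],[-3,-28,-19],50],[[0,0,0],[-3,-28,-19],50],[[0,0,0],[-3,-28,-19],50],[[0,0,0],[-3,-28,-19],50]]}}

```text
t: 11.07
ee_pos: [497.5, -319.1, 168.4]
orientation: [0.182, 2.69, -0.067]
ft_force: [-0.4, 0.7, 0.6]
width: 50.2
```

```bash
python3 - <<'E'
from tgt import *
from ov import *
o=monitor.get_obs(); R=Ro.from_rotvec(o["orientation"]).as_matrix(); Rt,p=tool(14); e=o["ee_pos"]
print(o["t"],e.round(1),o["qpos"].round(2)); print("turn",np.degrees(Ro.from_matrix(Rt@R.T).as_rotvec()).round(2))
print("local",(Rd.T@(e-C)).round(1)); print("to14",(p-e).round(1),"to70",(tool(70)[1]-e).round(1))
for n in("scene","top"):
    snap(n,n+'8.png'); u=proj(C[None],n)[0].astype(int)
    L=[]
    for z,d,b in((0,(146,188),(0,255,0)),(5,(60,12),(0,255,255)),(45,(60,12),(0,0,255))):
        L.append((rect(*d,z)@Rd.T+C,b))
    overlay(n,f'pics/{n}8.png',L,(max(u[1]-55,0),u[1]+45,u[0]-65,u[0]+65),f'pics/d8{n}.png',6)
E
```

```text
11.0667 [ 497.5 -319.1  168.4] [-0.72  0.27  2.03  0.48  0.5  -2.54]
turn [ 0.72 -2.52  1.59]
local [ 16.5  15.4 116.2]
to14 [ 31.5 -19.  -98. ] to70 [  5.4 -16.1 -48.6]
```

View pics/d8scene.png

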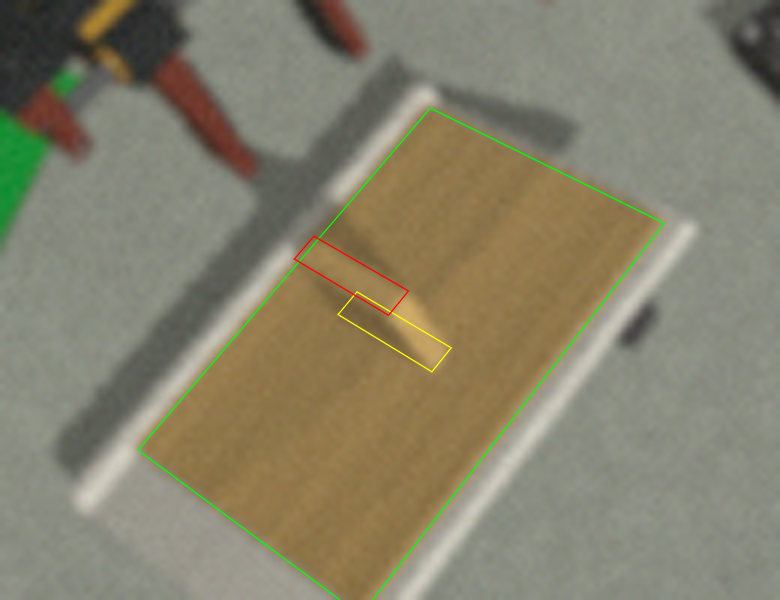

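View pics/d8top.png

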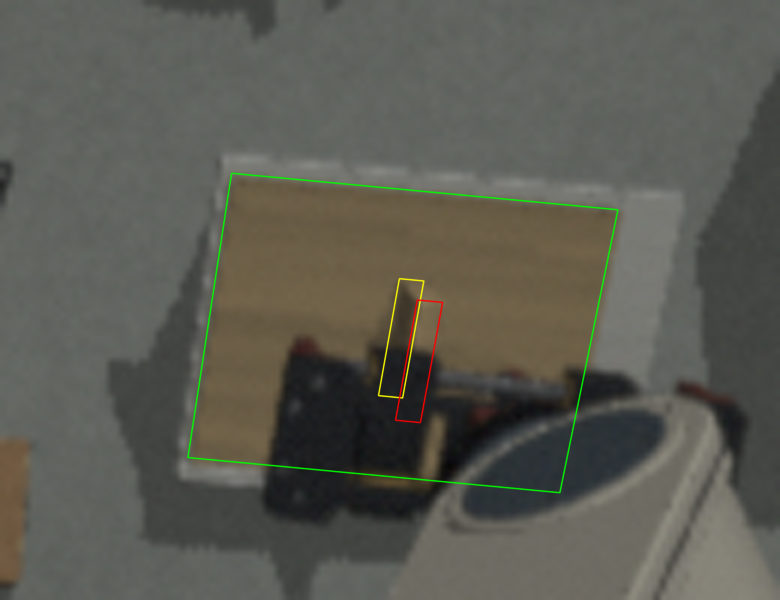

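>>> {"name": "carry_out", "arguments": {"targets": [[[3.27,-0.37,-6.18],[0,0,0],50],[[6.5,-0.7,-12.4],[0,0,0],50],[[9.8,-1.1,-18.5],[0,0,0],50],[[13.1,-1.5,-24.7],[0,0,0],50],[[16.3,-1.8,-30.9],[0,0,0],50],[[19.6,-2.2,-37.1],[0,0,0],50],[[22.9,-2.6,-43.3],[0,0,0],50],[[26.1,-2.9,-49.4],[0,0,0],50],[[29.4,-3.3,-55.6],[0,0,0],50],[[32.7,-3.7,-61.8],[0,0,0],50]]}}

```text
t: 12.0
ee_pos: [497.9, -318.9, 169.2]
orientation: [1.719, 2.154, 0.372]
ft_force: [-0.5, -0.4, 0.3]
width: 50.0
```

>>> {"name": "carry_out", "arguments": {"targets": [[[3.27,-0.37,-6.18],[0,0,0],50],[[6.5,-0.7,-12.4],[0,0,0],50],[[9.8,-1.1,-18.5],[0,0,0],50],[[13.1,-1.5,-24.7],[0,0,0],50],[[16.3,-1.8,-30.9],[0,0,0],50],[[19.6,-2.2,-37.1],[0,0,0],50],[[22.9,-2.6,-43.3],[0,0,0],50],[[26.1,-2.9,-49.4],[0,0,0],50],[[29.4,-3.3,-55.6],[0,0,0],50],[[32.7,-3.7,-61.8],[0,0,0],50]]}}

```text
t: 12.83
ee_pos: [497.8, -318.9, 169.2]
orientation: [2.787, 0.828, 0.719]
ft_force: [0.0, -0.2, -0.4]
width: 50.3
```

```bash
cat > st.py <<'E'
from tgt import *
o=monitor.get_obs(); R=Ro.from_rotvec(o["orientation"]).as_matrix(); Rt,p=tool(14); e=o["ee_pos"]
Rt=Rt@np.diag([-1,-1,1.])
print(o["t"],e.round(1),o["qpos"].round(2)); print("turn",np.degrees(Ro.from_matrix(Rt@R.T).as_rotvec()).round(2))
print("local",(Rd.T@(e-C)).round(1)); print("to14",(p-e).round(1),"to70",(tool(70)[1]-e).round(1))
E
python3 st.py
```

```text
12.8333 [ 497.8 -318.9  169.2] [-0.79  0.28  2.04  0.7   0.56 -0.34]
turn [ 1.615e+01  1.000e-02 -3.537e+01]
local [ 17.2  15.6 116.8]
to14 [ 31.2 -19.1 -98.9] to70 [  5.  -16.2 -49.4]
```

>>> {"name": "carry_out", "arguments": {"targets": [[[2.7,0,-5.9],[1,-3,-8],50],[[5.4,0,-11.8],[2,-6,-16],50],[[8.1,0,-17.7],[3,-9,-24],50],[[10.8,0,-23.6],[4,-12,-32],50],[[13.5,0,-29.5],[5,-16,-40],50],[[16.15,0,-35.4],[5,-16.2,-45],50],[[16.15,0,-35.4],[5,-16.2,-49],50],[[16.15,0,-35.4],[5,-16.2,-49],50],[[16.15,0,-35.4],[5,-16.2,-49],50]]}}

```text
t: 13.58
ee_pos: [502.7, -335.6, 119.9]
orientation: [3.017, -0.156, 0.751]
ft_force: [-0.3, 0.4, 0.2]
width: 50.0
```

```bash
python3 st.py; python3 -c "
from ov import *
from tgt import *
for n in('scene','top'):
    snap(n,n+'9.png'); u=proj(C[None],n)[0].astype(int)
    L=[(rect(60,12,45)@Rd.T+C,(0,0,255))]
    overlay(n,f'pics/{n}9.png',L,(max(u[1]-55,0),u[1]+45,u[0]-65,u[0]+65),f'pics/d9{n}.png',6)
"
```

```text
13.5833 [ 502.7 -335.6  119.9] [-0.77  0.38  2.05  0.76  0.43  0.25]
turn [ 0.19 -0.06 -0.42]
local [-0.1 -0.5 70.1]
to14 [ 26.3  -2.4 -49.5] to70 [ 0.2  0.5 -0.1]
```

View pics/d9scene.png

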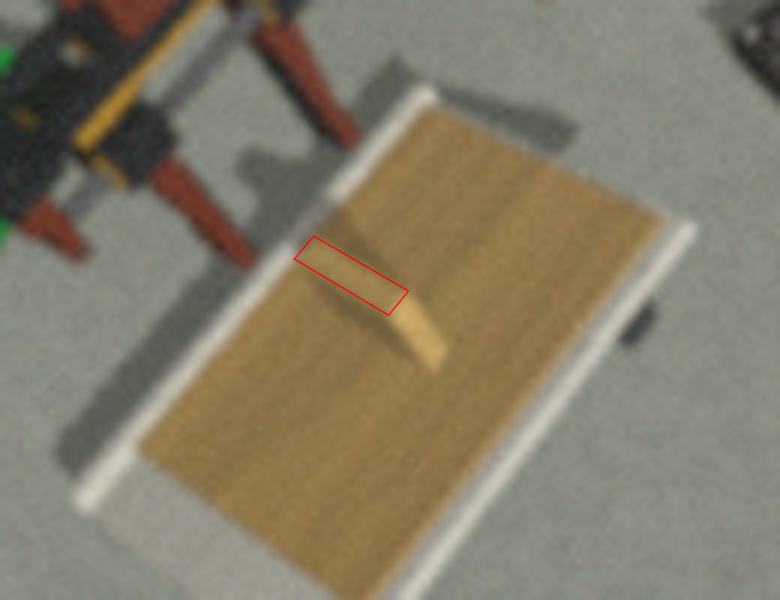

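View pics/d9top.png

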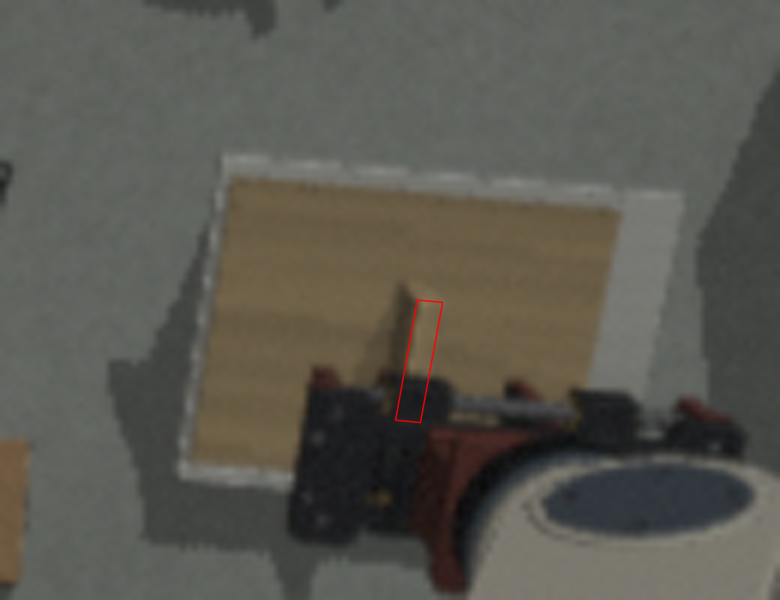

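```bash
python3 -c "
from ov import *
from tgt import *
n='scene';K,Rc,t=cam(n)
u=proj(C[None],n)[0].astype(int)
for z6 in((250,262),(360,138),(245,270),(365,132)):
    uv=((z6[0]+.5)/6-.5+u[0]-65,(z6[1]+.5)/6-.5+max(u[1]-55,0))
    c=-Rc.T@t; d=Rc.T@np.linalg.inv(K)@np.array([*uv,1.]); 
    cl=Rd.T@(c-C); dl=Rd.T@d
    for x0 in(-10,0,10):
        s=(x0-cl[0])/dl[0]; print(z6,(cl+dl*s).round(1))
"
```

```text
(250, 262) [-10.  -25.1  81.2]
(250, 262) [  0.  -27.4  90.6]
(250, 262) [ 10.  -29.7 100.1]
(360, 138) [-10.   39.3  80.1]
(360, 138) [ 0.  36.  89.6]
(360, 138) [10.  32.8 99. ]
(245, 270) [-10.  -28.5  80.4]
(245, 270) [  0.  -30.8  89.9]
(245, 270) [ 10.  -33.   99.4]
(365, 132) [-10.   42.4  80.1]
(365, 132) [ 0.  39.1 89.6]
(365, 132) [10.  35.8 99.1]
```

>>> {"name": "carry_out", "arguments": {"targets": [[[0.2,0,-0.4],[4.5,-0.2,-8],50],[[0.2,0,-0.4],[10,-0.7,-18],50],[[0.2,0,-0.4],[16,-1.3,-30],50],[[0.2,0,-0.4],[21,-1.9,-40],50],[[0.2,0,-0.4],[25,-2.3,-46.5],50],[[0.2,0,-0.4],[27.4,-2.5,-51],50],[[0.2,0,-0.4],[27.7,-2.6,-52],50],[[0.2,0,-0.4],[27.7,-2.6,-52],50]]}}

```text
t: 14.35
ee_pos: [530.2, -338.8, 67.3]
orientation: [3.019, -0.175, 0.75]
ft_force: [0.2, 0.2, -0.0]
width: 50.0
```

```bash
python3 st.py; python3 -c "
from ov import *
from tgt import *
for n in('scene',):
    snap(n,n+'10.png'); u=proj(C[None],n)[0].astype(int)
    L=[(rect(60,12,45)@Rd.T+C,(0,0,255))]
    overlay(n,f'pics/{n}10.png',L,(max(u[1]-55,0),u[1]+45,u[0]-65,u[0]+65),f'pics/d10{n}.png',6)
"
```

```text
14.35 [ 530.2 -338.8   67.3] [-0.74  0.5   2.02  0.92  0.35  0.12]
turn [-0.11 -0.08  0.19]
local [-0.3 -0.6 10.7]
to14 [-1.2  0.8  3. ] to70 [-27.3   3.7  52.5]
```

View pics/d10scene.png

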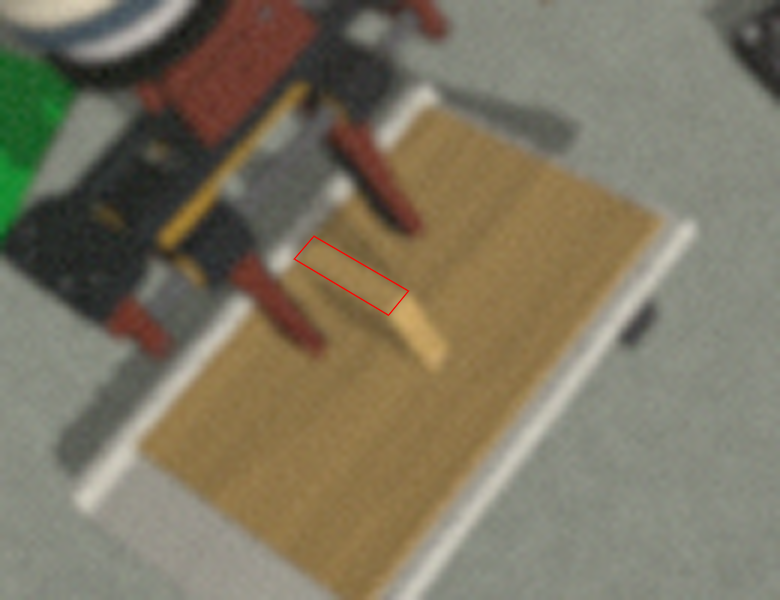

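>>> {"name": "carry_out", "arguments": {"targets": [[[0,0,0],[0,0,0],18],[[0,0,0],[0,0,0],18],[[0,0,0],[0,0,0],18],[[0,0,0],[0,0,0],18],[[0,0,0],[0,0,0],18],[[0,0,0],[0,0,0],6],[[0,0,0],[0,0,0],6],[[0,0,0],[0,0,0],6],[[0,0,0],[0,0,0],6]]}}

```text
t: 15.15
ee_pos: [530.2, -339.0, 67.8]
orientation: [3.018, -0.175, 0.751]
ft_force: [-1.8, -0.2, 2.3]
width: 11.6
```

>>> {"name": "carry_out", "arguments": {"targets": [[[0,0,0],[-3,0.3,5.5],6],[[0,0,0],[-9,1,17],6],[[0,0,0],[-19,2,36],6],[[0,0,0],[-33,3.5,62],6],[[0,0,0],[-47,5,90],6],[[0,0,0],[-55,6,120],6],[[0.6,5.5,0],[-55,6,145],6],[[1.2,11,0],[-50,6,150],6],[[1.9,17,0],[-45,6,150],6],[[2.5,22.5,0],[-40,6,150],6]]}}

```text
t: 15.98
ee_pos: [490.4, -334.8, 221.0]
orientation: [3.121, -0.185, 0.14]
ft_force: [1.5, 0.3, -2.1]
width: 11.8
```

```bash
cat > st2.py <<'E'
from tgt import *
import sys
o=monitor.get_obs(); R=Ro.from_rotvec(o["orientation"]).as_matrix(); e=o["ee_pos"]
j=np.degrees(np.arctan2(R[1,1],R[0,1]));print(o["t"],e.round(1),o["qpos"].round(2),"w",o["width"].round(1),"f",o["ft_force"].round(1),"jaw",j.round(1),"z",R[:,2].round(3))
if len(sys.argv)>1:
    a=np.radians(float(sys.argv[1])); y=np.array([np.cos(a),np.sin(a),0]); z=np.array([0,0,-1.]); Rt=np.c_[np.cross(y,z),y,z]
    print("turn",np.degrees(Ro.from_matrix(Rt@R.T).as_rotvec()).round(2))
E
python3 st2.py -83.3; python3 -c "
from ov import *
for n in('scene','top'):
    snap(n,n+'11.png')
im=np.vstack([cv2.imread('pics/scene11.png')[150:400,100:500],cv2.imread('pics/top11.png')[80:300,240:640]]);cv2.imwrite('pics/p11.png',cv2.resize(im,None,fx=1.27,fy=1.27))"
```

```text
Traceback (most recent call last):
  File "st2.py", line 4, in <module>
    j=np.degrees(np.arctan2(R[1,1],R[0,1]));print(o["t"],e.round(1),o["qpos"].round(2),"w",o["width"].round(1),"f",o["ft_force"].round(1),"jaw",j.round(1),"z",R[:,2].round(3))
                                                                                           ^^^^^^^^^^^^^^^^
AttributeError: 'float' object has no attribute 'round'
```

View pics/p11.png

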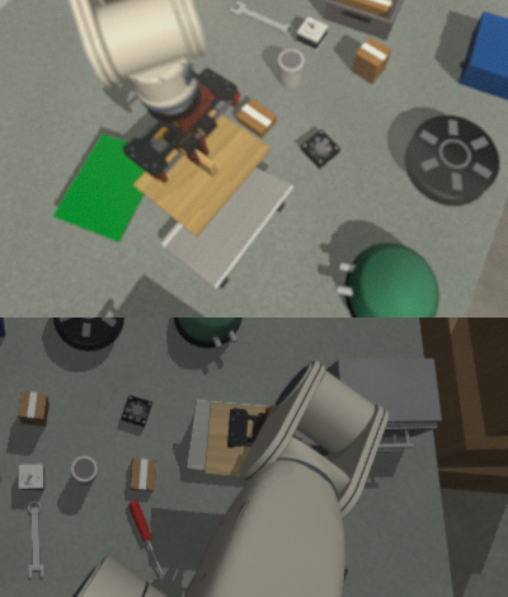

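```bash
sed -i 's/o\["width"\].round(1)/round(o["width"],1)/' st2.py; python3 st2.py -83.3
```

```text
16.0833 [ 493.4 -333.7  218.9] [-0.64  0.31  1.74  0.05  1.01  1.02] w 11.7 f [ 0.3 -0.7 -1.8] jaw -96.5 z [ 0.092 -0.013 -0.996]
turn [ 0.16  5.34 13.2 ]
```

>>> {"name": "carry_out", "arguments": {"targets": [[[0,1,0],[0,15,0],6],[[0,2,2],[3,45,0],6],[[0,3,4],[6,80,0],6],[[0,4,6],[10,118,0],6],[[0.1,5,8],[14,156,0],6],[[0.1,5.3,10],[18,194,0],6],[[0.1,5.3,12],[22,232,0],6],[[0.2,5.3,13.2],[25,270,0],6],[[0.2,5.3,13.2],[27,308,0],6],[[0.2,5.3,13.2],[29,346,0],6]]}}

```text
t: 16.92
ee_pos: [517.5, 14.5, 216.9]
orientation: [-3.133, -0.179, 0.001]
ft_force: [0.8, -1.7, -1.7]
width: 11.6
```

>>> {"name": "carry_out", "arguments": {"targets": [[[0,0,0],[0,38,0],6],[[0,0,0],[0,76,0],6],[[0,0,0],[0,114,0],6],[[0,0,0],[0,152,0],6],[[0,0,0],[0,190,-10],6],[[0,0,0],[0,228,-20],6],[[0,0,0],[0,260,-30],6],[[0,0,0],[0,285,-40],6],[[0,0,0],[0,303,-50],6],[[0,0,0],[0,312,-60],6]]}}

```text
t: 17.75
ee_pos: [517.9, 326.3, 156.4]
orientation: [-3.132, -0.182, 0.001]
ft_force: [-0.6, -0.9, -1.1]
width: 11.6
```

```bash
python3 st2.py -83.3
```

```text
17.75 [517.9 326.3 156.4] [0.54 0.45 1.69 0.   1.01 1.99] w 11.6 f [-0.6 -0.9 -1.1] jaw -83.3 z [-0.001  0.004 -1.   ]
turn [-0.22 -0.06  0.04]
```

>>> {"name": "carry_out", "arguments": {"targets": [[[0,0,0],[2,0.7,-20],6],[[0,0,0],[4,0.7,-40],6],[[0,0,0],[5,0.7,-55],6],[[0,0,0],[5,0.7,-62],6],[[0,0,0],[5,0.7,-66],6],[[0,0,0],[5,0.7,-66],6],[[0,0,0],[5,0.7,-66],6]]}}

```text
t: 18.33
ee_pos: [524.5, 325.4, 92.2]
orientation: [-3.133, -0.179, -0.001]
ft_force: [0.5, -0.4, -0.0]
width: 11.4
```

```bash
python3 st2.py -83.3; python3 -c "
from ov import *
from h import monitor
p=monitor.get_obs()['ee_pos']
for n in('scene','top'):
    snap(n,n+'12.png'); im=cv2.imread(f'pics/{n}12.png').astype(float); cv2.imwrite(f'pics/{n}12b.png',np.clip((im-15)*1.8,0,255).astype(np.uint8))
    u=proj(np.array([[523,327,60]]),n)[0].astype(int)
    b=2.2 if n=='scene' else -2
    L=[(W(rect(160,200,72),522.9+b,327,6.7),(0,255,255)),(W(rect(146,188,p[2]-10.7+5),p[0]+b,p[1],6.7),(0,255,0))]
    overlay(n,f'pics/{n}12b.png',L,(max(u[1]-50,0),u[1]+50,u[0]-60,u[0]+60),f'pics/d12{n}.png',6)
"
```

```text
18.3333 [524.5 325.4  92.2] [0.53 0.53 1.71 0.   0.89 1.99] w 11.4 f [ 0.5 -0.4 -0. ] jaw -83.4 z [ 0.     0.003 -1.   ]
turn [-0.2   0.01  0.15]
```

View pics/d12scene.png

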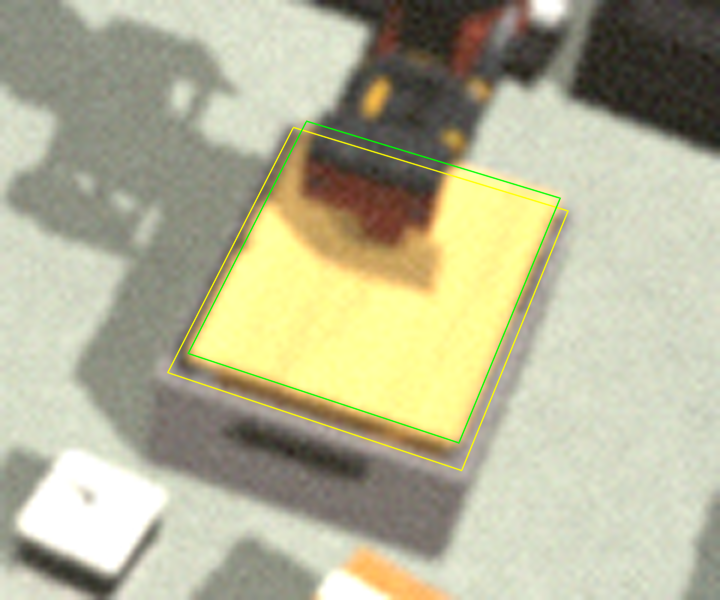

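View pics/d12top.png

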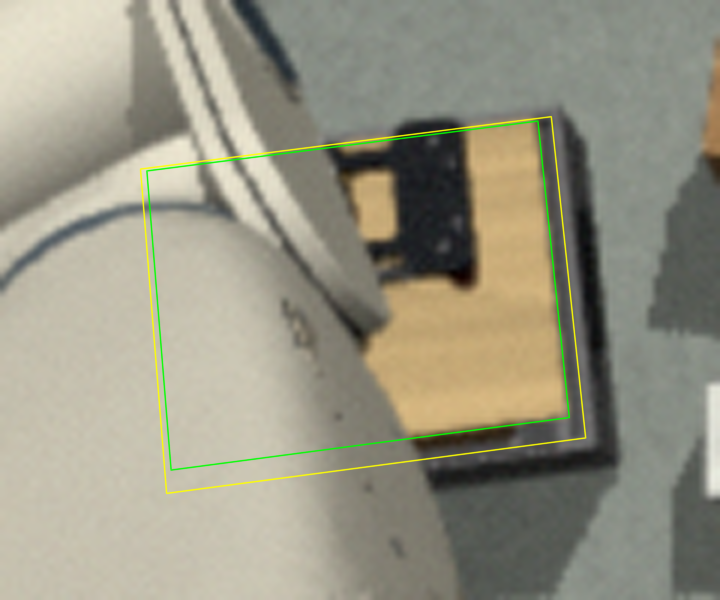

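>>> {"name": "carry_out", "arguments": {"targets": [[[0,0,0],[-0.5,0.5,-5],6],[[0,0,0],[-0.5,0.5,-10],6],[[0,0,0],[-0.5,0.5,-10],6],[[0,0,0],[-0.5,0.5,-10],6]]}}

```text
t: 18.77
ee_pos: [523.3, 326.1, 81.2]
orientation: [-3.134, -0.18, 0.001]
ft_force: [0.0, 0.7, -2.1]
width: 11.3
```

>>> {"name": "carry_out", "arguments": {"targets": [[[0,0,0],[-0.4,0.8,-3],6],[[0,0,0],[-0.4,0.8,-7],6],[[0,0,0],[-0.4,0.8,-10],6],[[0,0,0],[-0.4,0.8,-12],6],[[0,0,0],[-0.4,0.8,-13],6],[[0,0,0],[-0.4,0.8,-13],6]]}}

```text
t: 19.27
ee_pos: [523.1, 326.9, 68.2]
orientation: [-3.134, -0.18, 0.001]
ft_force: [0.3, 0.3, -1.6]
width: 11.9
```

>>> {"name": "carry_out", "arguments": {"targets": [[[0,0,0],[0,0,-1],6],[[0,0,0],[0,0,-2],6],[[0,0,0],[0,0,-2],6]]}}

```text
t: 19.52
ee_pos: [523.3, 327.0, 66.6]
orientation: [-3.133, -0.18, 0.0]
ft_force: [-0.2, -0.4, -1.8]
width: 11.4
```

>>> {"name": "carry_out", "arguments": {"targets": [[[0,0,0],[0,0,-1],6],[[0,0,0],[0,0,-1],6],[[0,0,0],[0,0,-2],6],[[0,0,0],[0,0,-2],6]]}}

```text
t: 19.85
ee_pos: [523.3, 327.0, 64.6]
orientation: [-3.133, -0.18, 0.0]
ft_force: [0.8, 0.0, -2.4]
width: 11.4
```

>>> {"name": "carry_out", "arguments": {"targets": [[[0,0,0],[0,0,-1],6],[[0,0,0],[0,0,-1],6],[[0,0,0],[0,0,-1],6]]}}

```text
t: 20.1
ee_pos: [523.4, 327.1, 64.4]
orientation: [-3.133, -0.18, -0.0]
ft_force: [-1.4, -0.2, 6.3]
width: 11.4
```

>>> {"name": "carry_out", "arguments": {"targets": [[[0,0,0],[0,0,-1],6],[[0,0,0],[0,0,-1],6],[[0,0,0],[0,0,-1],6]]}}

```text
t: 20.35
ee_pos: [523.4, 327.1, 64.3]
orientation: [-3.133, -0.18, -0.0]
ft_force: [-4.4, -3.1, 14.0]
width: 11.4
```

>>> {"name": "carry_out", "arguments": {"targets": [[[0,0,0],[0,0,1.7],6],[[0,0,0],[0,0,1.7],30],[[0,0,0],[0,0,1.7],30],[[0,0,0],[0,0,1.7],30],[[0,0,0],[0,0,1.7],30],[[0,0,0],[0,0,10],30],[[0,0,0],[0,0,40],30],[[0,0,0],[0,0,80],30],[[0,0,0],[0,-20,110],30],[[0,0,0],[0,-60,120],30]]}}

```text
t: 21.18
ee_pos: [526.3, 270.7, 188.3]
orientation: [-3.129, -0.186, -0.013]
ft_force: [1.3, -0.3, -0.2]
width: 29.9
```

>>> {"name": "carry_out", "arguments": {"targets": [[[0,0,7],[-3,-35,0],87.8],[[0,0,14],[-9,-73,0],87.8],[[0,0,21],[-15,-111,0],87.8],[[0,0,28],[-21,-149,0],87.8],[[0,0,35],[-27,-187,0],87.8],[[0,0,42],[-33,-225,0],87.8],[[0,0,49],[-39,-263,0],87.8],[[0,0,56],[-45,-301,0],87.8],[[0,0,63],[-52,-335,0],87.8],[[0,0,70],[-60,-370,0],87.8]]}}

```text
t: 22.02
ee_pos: [464.7, -98.2, 183.4]
orientation: [-2.532, -1.857, 0.002]
ft_force: [0.8, -0.4, -0.2]
width: 87.5
```

```bash
python3 st2.py -6.5; python3 -c "
from ov import *
for n in('scene','top'):
    snap(n,n+'13.png'); im=cv2.imread(f'pics/{n}13.png').astype(float); cv2.imwrite(f'pics/{n}13b.png',np.clip((im-15)*1.5,0,255).astype(np.uint8))
    u=proj(np.array([[523,327,60]]),n)[0].astype(int)
    b=2.2 if n=='scene' else -2
    L=[(W(rect(146,188,60),523.3+b,327,6.7),(0,255,0)),(W(rect(160,200,72),523+b,327,6.7),(0,255,255))]
    overlay(n,f'pics/{n}13b.png',L,(max(u[1]-50,0),u[1]+50,u[0]-60,u[0]+60),f'pics/d13{n}.png',6)
"
```

```text
22.0167 [464.7 -98.2 183.4] [-0.23  0.21  1.96  0.    0.97  0.07] w 87.5 f [ 0.8 -0.4 -0.2] jaw -17.5 z [-0.002  0.001 -1.   ]
turn [-0.03 -0.11 11.  ]
```

View pics/d13scene.png

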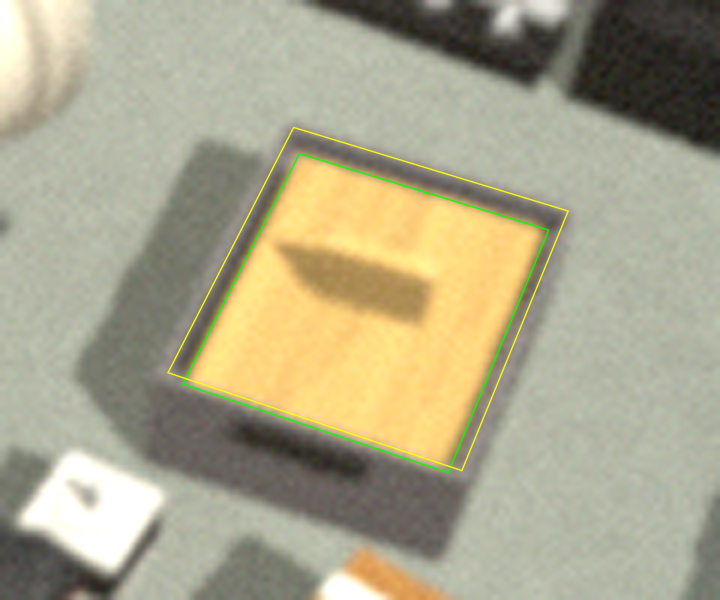

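View pics/d13top.png

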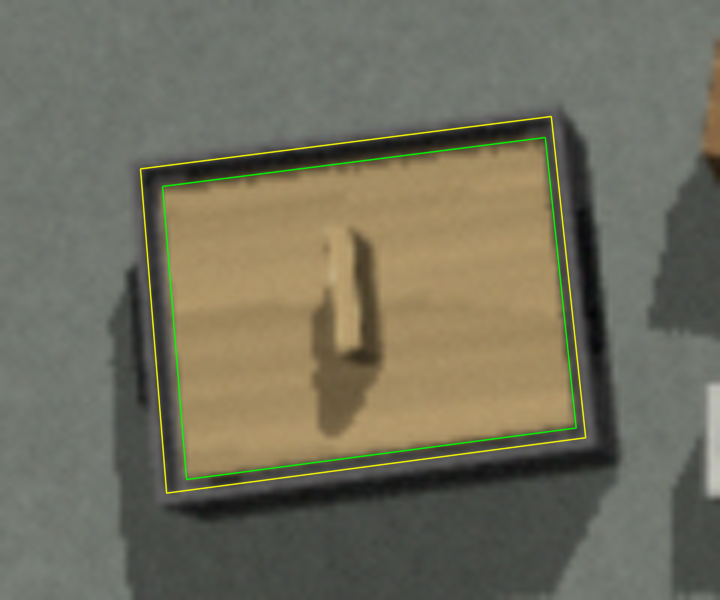

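>>> {"name": "carry_out", "arguments": {"targets": [[[0,0,4],[-3,-15,-25],87.8],[[0,0,7.5],[-6,-27,-50],87.8],[[0,0,7.5],[-6,-27,-75],87.8],[[0,0,7.5],[-6,-27,-90],87.8],[[0,0,7.5],[-6,-27,-100],87.8],[[0,0,7.5],[-6,-27,-100],87.8],[[0,0,7.5],[-6,-27,-100],87.8]]}}

```text
t: 22.7
ee_pos: [459.2, -123.1, 82.9]
orientation: [-2.41, -2.011, 0.003]
ft_force: [0.7, -0.5, -0.6]
width: 87.7
```

```bash
python3 st2.py -6.5; python3 -c "
from ov import *
from h import monitor
o=monitor.get_obs(); R=cv2.Rodrigues(o['orientation'])[0]; p=o['ee_pos']
for n in('scene',):
    snap(n,n+'14.png')
    u=proj(np.array([[460,-126,30]]),n)[0].astype(int)
    b=2.2 if n=='scene' else -2
    L=[(W(rect(72,56,30),459.7+b,-126,-6.5),(0,255,0))]
    L+=[(np.array([p+R@[a,s*b,-19] for a,b in((-10,44),(10,44),(10,57.5),(-10,57.5))]),(0,0,255)) for s in(-1,1)]
    overlay(n,f'pics/{n}14.png',L,(max(u[1]-50,0),u[1]+50,u[0]-60,u[0]+60),f'pics/d14{n}.png',6)
"
```

```text
22.7 [ 459.2 -123.1   82.9] [-0.29  0.38  2.03 -0.    0.74 -0.11] w 87.7 f [ 0.7 -0.5 -0.6] jaw -10.3 z [-0.003  0.001 -1.   ]
turn [-0.03 -0.19  3.82]
```

View pics/d14scene.png

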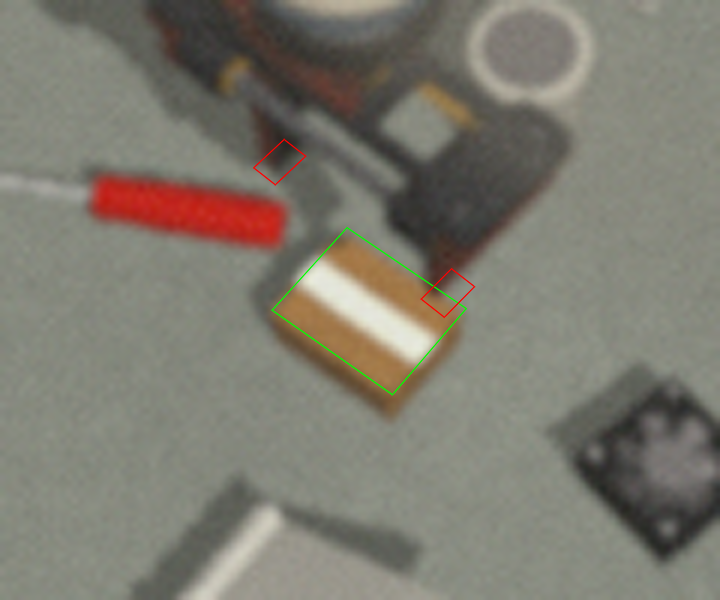

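```bash
python3 -c "
from ov import *
n='scene';u=proj(np.array([[460,-126,30]]),n)[0].astype(int)
for z6 in((286,246),(290,225),(290,205)):
    uv=((z6[0]+.5)/6-.5+u[0]-60,(z6[1]+.5)/6-.5+u[1]-50)
    for z in(5,15): 
        q=ray(uv,z,n); q[0]-=2.2; a=np.radians(-6.5); d=q-[459.7,-126,0]
        print(z6,z,q.round(1),'local',(d[0]*np.cos(a)+d[1]*np.sin(a)).round(1),(-d[0]*np.sin(a)+d[1]*np.cos(a)).round(1))
"
```

```text
(286, 246) 5 [ 398.8 -106.7    5. ] local -62.7 12.3
(286, 246) 15 [ 402.4 -111.1   15. ] local -58.6 8.3
(290, 225) 5 [394.  -95.8   5. ] local -68.7 22.6
(290, 225) 15 [ 397.7 -100.3   15. ] local -64.6 18.5
(290, 205) 5 [387.8 -86.3   5. ] local -76.0 31.3
(290, 205) 15 [391.5 -90.8  15. ] local -71.7 27.2
```

>>> {"name": "carry_out", "arguments": {"targets": [[[0,0,3.8],[0,-9,-10],84],[[0,0,3.8],[0,-9,-30],84],[[0,0,3.8],[0,-9,-42],84],[[0,0,3.8],[0,-9,-42],84],[[0,0,3.8],[0,-9,-42],84]]}}

```text
t: 23.17
ee_pos: [459.5, -132.4, 41.4]
orientation: [-2.343, -2.091, 0.003]
ft_force: [0.6, -1.4, -0.1]
width: 84.2
```

```bash
python3 st2.py -6.5
```

```text
23.1667 [ 459.5 -132.4   41.4] [-0.31  0.46  2.04 -0.    0.64 -0.19] w 84.2 f [ 0.6 -1.4 -0.1] jaw -6.5 z [-0.002  0.    -1.   ]
turn [-0.01 -0.14  0.01]
```

>>> {"name": "carry_out", "arguments": {"targets": [[[0,0,0],[-0.5,0,-10],84],[[0,0,0],[-0.5,0,-20],84],[[0,0,0],[-0.5,0,-28],84],[[0,0,0],[-0.5,0,-33],84],[[0,0,0],[-0.5,0,-34.5],84],[[0,0,0],[-0.5,0,-34.5],64],[[0,0,0],[-0.5,0,-34.5],64],[[0,0,0],[-0.5,0,-34.5],64],[[0,0,0],[-0.5,0,-34.5],64],[[0,0,0],[-0.5,0,-34.5],64]]}}

```text
t: 24.0
ee_pos: [458.7, -132.6, 6.4]
orientation: [-2.343, -2.09, 0.003]
ft_force: [-0.1, -0.1, 0.0]
width: 63.9
```

>>> {"name": "carry_out", "arguments": {"targets": [[[0,0,0],[0,0,0],62],[[0,0,0],[0,0,0],62],[[0,0,0],[0,0,0],62]]}}

```text
t: 24.25
ee_pos: [458.5, -132.5, 6.2]
orientation: [-2.342, -2.09, 0.003]
ft_force: [-0.5, -0.2, 0.1]
width: 61.7
```

```bash
python3 -c "
from ov import *
snap('scene','scene15.png'); snap('top','top15.png')
u=proj(np.array([[460,-126,30]]),'scene')[0].astype(int)
overlay('scene','pics/scene15.png',[(W(rect(72,56,30),461.9,-126,-6.5),(0,255,0))],(u[1]-50,u[1]+50,u[0]-60,u[0]+60),'pics/d15.png',6)
"
```

```text
(no output)
```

View pics/d15.png

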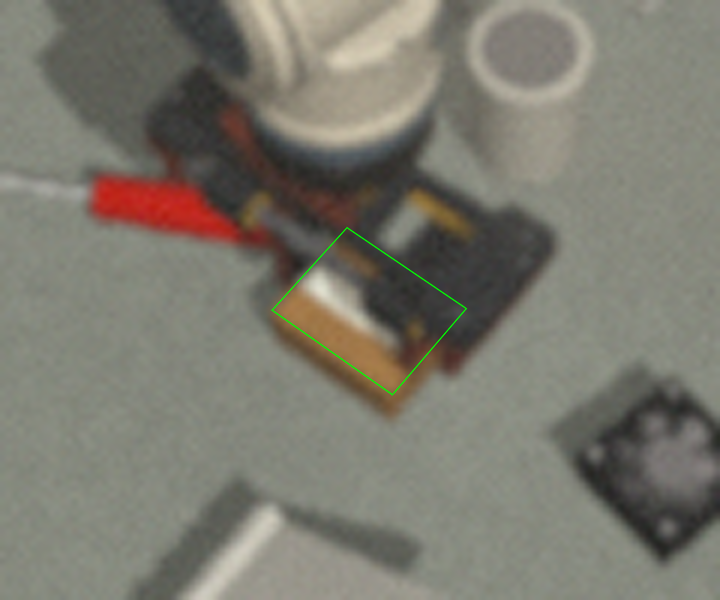

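>>> {"name": "carry_out", "arguments": {"targets": [[[0,0,0],[0,0,0],84],[[0,0,0],[0,0,0],84],[[0,0,0],[0,0,0],84],[[0,0,0],[0,0,0],84],[[0,0,0],[0,0,-2],84],[[0,0,0],[0,0,-4],84],[[0,0,0],[0,0,-4],84]]}}

```text
t: 24.93
ee_pos: [458.2, -132.4, 1.7]
orientation: [-2.342, -2.09, 0.004]
ft_force: [-0.2, -0.5, 0.3]
width: 84.0
```

>>> {"name": "carry_out", "arguments": {"targets": [[[0,0,0],[0,0,-1],84],[[0,0,0],[0,0,-2],84],[[0,0,0],[0,0,-3],84],[[0,0,0],[0,0,-3],84]]}}

```text
t: 25.27
ee_pos: [458.3, -132.4, -1.1]
orientation: [-2.342, -2.09, 0.003]
ft_force: [-0.4, -0.8, -0.2]
width: 84.0
```

>>> {"name": "carry_out", "arguments": {"targets": [[[0,0,0],[0,0,-2],84],[[0,0,0],[0,0,-4],84],[[0,0,0],[0,0,-6],84],[[0,0,0],[0,0,-8],84],[[0,0,0],[0,0,-9],84],[[0,0,0],[0,0,-9],84]]}}

```text
t: 25.77
ee_pos: [458.3, -132.4, -10.2]
orientation: [-2.342, -2.09, 0.004]
ft_force: [0.3, 0.8, 0.2]
width: 84.0
```

```bash
python3 st2.py; python3 -c "
from ov import *
snap('scene','scene16.png')
u=proj(np.array([[460,-126,30]]),'scene')[0].astype(int)
overlay('scene','pics/scene16.png',[],(u[1]-40,u[1]+35,u[0]-45,u[0]+45),'pics/d16.png',8)
"
```

```text
25.7667 [ 458.3 -132.4  -10.2] [-0.31  0.56  2.05 -0.    0.53 -0.19] w 84.0 f [0.3 0.8 0.2] jaw -6.5 z [-0.004  0.001 -1.   ]
```

View pics/d16.png

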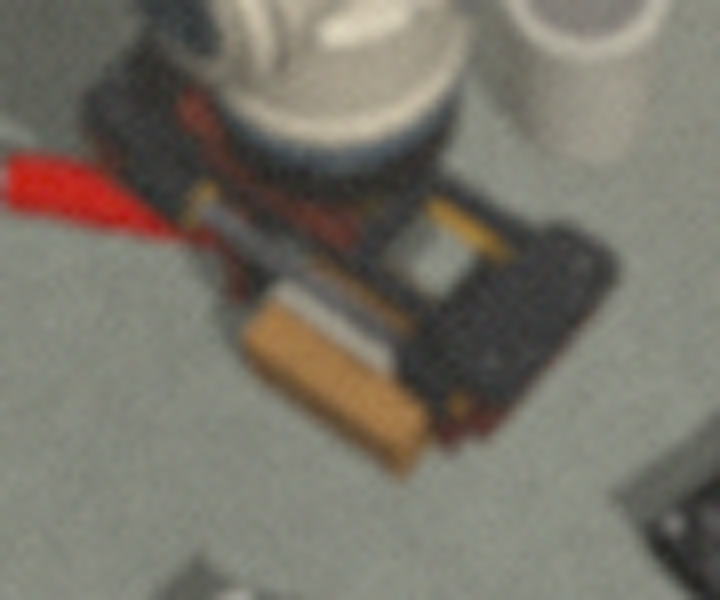

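>>> {"name": "carry_out", "arguments": {"targets": [[[0,0,0],[0,0,-2],84],[[0,0,0],[0,0,-4],84],[[0,0,0],[0,0,-5],84],[[0,0,0],[0,0,-5],66],[[0,0,0],[0,0,-5],66],[[0,0,0],[0,0,-5],66],[[0,0,0],[0,0,-5],66],[[0,0,0],[0,0,-5],66]]}}

```text
t: 26.48
ee_pos: [458.4, -132.5, -14.9]
orientation: [-2.342, -2.09, 0.003]
ft_force: [0.5, 0.1, -0.9]
width: 71.8
```

>>> {"name": "carry_out", "arguments": {"targets": [[[0,0,0],[0,0,8],66],[[0,0,0],[0,0,25],66],[[0,0,0],[0,0,55],66],[[0,0,0],[0,0,90],66],[[0,0,0],[0,0,125],66],[[0,0,1],[2,15,150],66],[[0,0,4],[6,48,160],66],[[0,0,7],[10,85,160],66],[[0,0,10],[15,123,160],66],[[0,0,13.2],[20,161,160],66]]}}

```text
t: 27.32
ee_pos: [478.4, 29.9, 146.3]
orientation: [-2.086, -2.348, 0.002]
ft_force: [0.2, 0.1, -1.2]
width: 72.1
```

>>> {"name": "carry_out", "arguments": {"targets": [[[0,0,0],[4,38,0],66],[[0,0,0],[8,76,0],66],[[0,0,0],[12,114,0],66],[[0,0,0],[16,152,0],66],[[0,0,0],[21,190,0],66],[[0,0,0],[25,228,0],66],[[0,0,0],[30,266,0],66],[[0,0,0],[35,304,-5],66],[[0,0,0],[38,328,-15],66],[[0,0,0],[40,341,-30],66]]}}

```text
t: 28.15
ee_pos: [519.3, 373.5, 116.7]
orientation: [-2.085, -2.348, -0.003]
ft_force: [0.1, -0.1, -0.7]
width: 71.6
```

```bash
python3 st2.py 6.7;python3 -c "
from ov import *
snap('scene','scene17.png')
u=proj(np.array([[518,370,130]]),'scene')[0].astype(int)
overlay('scene','pics/scene17.png',[],(max(u[1]-45,0),u[1]+55,u[0]-60,u[0]+60),'pics/d17.png',6)
"
```

```text
28.15 [519.3 373.5 116.7] [0.6  0.53 1.65 0.   0.96 0.48] w 71.6 f [ 0.1 -0.1 -0.7] jaw 6.8 z [ 0.     0.002 -1.   ]
turn [-0.14  0.01 -0.12]
```

View pics/d17.png

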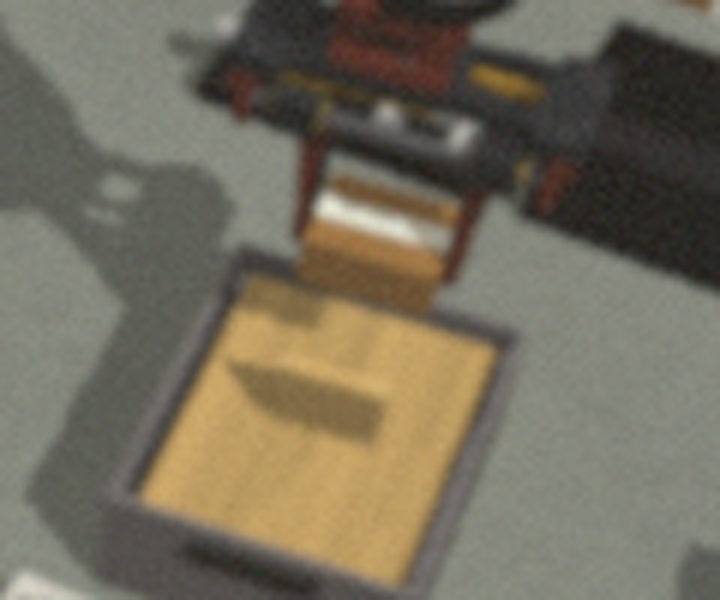

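>>> {"name": "carry_out", "arguments": {"targets": [[[0,0,0],[-1,-3,-15],66],[[0,0,0],[-1,-3,-35],66],[[0,0,0],[-1,-3,-50],66],[[0,0,0],[-1,-3,-60],66],[[0,0,0],[-1,-3,-65],66],[[0,0,0],[-1,-3,-67],66],[[0,0,0],[-1,-3,-67],66]]}}

```text
t: 28.78
ee_pos: [517.6, 366.3, 48.4]
orientation: [-2.087, -2.345, 0.004]
ft_force: [-0.0, 0.2, -0.5]
width: 71.4
```

>>> {"name": "carry_out", "arguments": {"targets": [[[0,0,0],[0,0,-1],66],[[0,0,0],[0,0,-2],66],[[0,0,0],[0,0,-2],66]]}}

```text
t: 29.03
ee_pos: [517.8, 366.7, 46.8]
orientation: [-2.087, -2.346, 0.002]
ft_force: [0.1, -0.0, -0.9]
width: 72.0
```

>>> {"name": "carry_out", "arguments": {"targets": [[[0,0,0],[0,1,-1],66],[[0,0,0],[0,2,-1.5],66],[[0,0,0],[0,2,-2],66],[[0,0,0],[0,2,-2],66]]}}

```text
t: 29.37
ee_pos: [517.7, 368.6, 45.1]
orientation: [-2.087, -2.346, 0.003]
ft_force: [-0.9, -1.5, 6.1]
width: 72.1
```

Contact; release and retreat.

>>> {"name": "carry_out", "arguments": {"targets": [[[0,0,0],[0,0,0.5],66],[[0,0,0],[0,0,0.5],84],[[0,0,0],[0,0,0.5],84],[[0,0,0],[0,0,0.5],84],[[0,0,0],[0,0,10],84],[[0,0,0],[0,0,35],84],[[0,0,0],[0,0,70],84],[[0,0,0],[0,0,105],84],[[0,0,0],[3,-20,120],84],[[0,0,0],[6,-58,130],84]]}}

```text
t: 30.2
ee_pos: [525.3, 313.7, 178.2]
orientation: [-2.084, -2.35, -0.007]
ft_force: [0.8, -0.8, -0.2]
width: 84.0
```

>>> {"name": "carry_out", "arguments": {"targets": [[[0,0,-2],[4,-30,0],84],[[0,0,-6],[12,-68,0],84],[[0,0,-10],[20,-106,0],84],[[0,0,-14],[28,-144,0],84],[[0,0,-18],[36,-182,0],84],[[0,0,-22],[44,-220,0],84],[[0,0,-26],[52,-258,0],84],[[0,0,-26.4],[61,-296,-10],84],[[0,0,-26.4],[70,-334,-25],84],[[0,0,-26.4],[79,-372,-45],84]]}}

```text
t: 31.03
ee_pos: [603.4, -61.7, 131.8]
orientation: [2.569, 1.808, 0.002]
ft_force: [0.3, 0.6, 0.5]
width: 83.8
```

>>> {"name": "carry_out", "arguments": {"targets": [[[0,0,0],[6,-30,-10],84],[[0,0,0],[12,-56,-30],84],[[0,0,0],[12,-56,-45],84],[[0,0,0],[12,-56,-50],84],[[0,0,0],[12,-56,-50],84]]}}

```text
t: 31.45
ee_pos: [612.8, -115.4, 79.2]
orientation: [-2.566, -1.805, 0.005]
ft_force: [-0.2, 0.7, 0.4]
width: 83.9
```

```bash
python3 st2.py -19.7;python3 -c "
from ov import *
from h import monitor
o=monitor.get_obs(); R=cv2.Rodrigues(o['orientation'])[0]; p=o['ee_pos']
snap('scene','scene18.png'); snap('top','top18.png')
u=proj(np.array([[617,-117,30]]),'scene')[0].astype(int)
L=[(W(rect(60,60,25),616.8+2.2,-116.9,-19.7),(0,255,0))]
L+=[(np.array([p+R@[a,s*b,-27] for a,b in((-10,42),(10,42),(10,55.5),(-10,55.5))]),(0,0,255)) for s in(-1,1)]
overlay('scene','pics/scene18.png',L,(u[1]-50,u[1]+50,u[0]-60,u[0]+60),'pics/d18.png',6)
im=cv2.imread('pics/top18.png').astype(float); cv2.imwrite('pics/top18b.png',np.clip((im-15)*1.5,0,255).astype(np.uint8))
u=proj(np.array([[523,327,60]]),'top')[0].astype(int)
overlay('top','pics/top18b.png',[(W(rect(72,56,90,0,49),521,327,6.7),(0,255,0))],(u[1]-50,u[1]+50,u[0]-60,u[0]+60),'pics/d18t.png',6)
"
```

```text
31.45 [ 612.8 -115.4   79.2] [-0.21  0.56  1.7   0.    0.89  0.14] w 83.9 f [-0.2  0.7  0.4] jaw -19.8 z [-0.006  0.002 -1.   ]
turn [-0.1  -0.32  0.05]
```

View pics/d18.png

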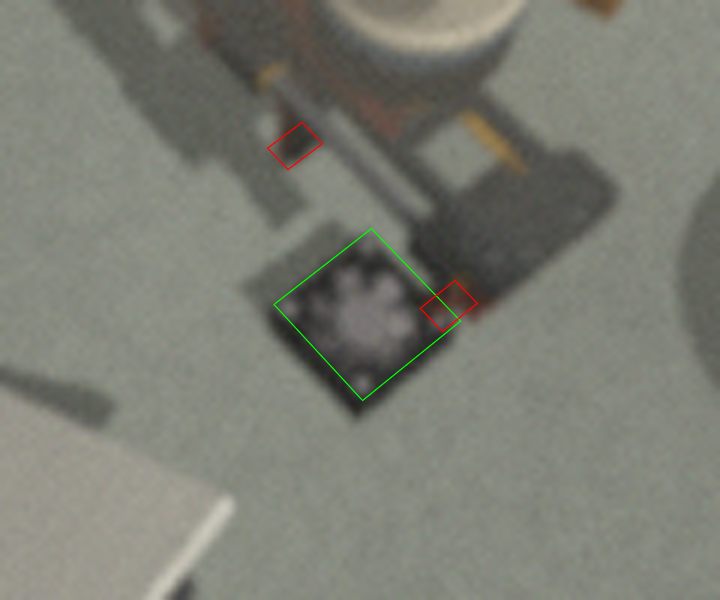

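View pics/d18t.png

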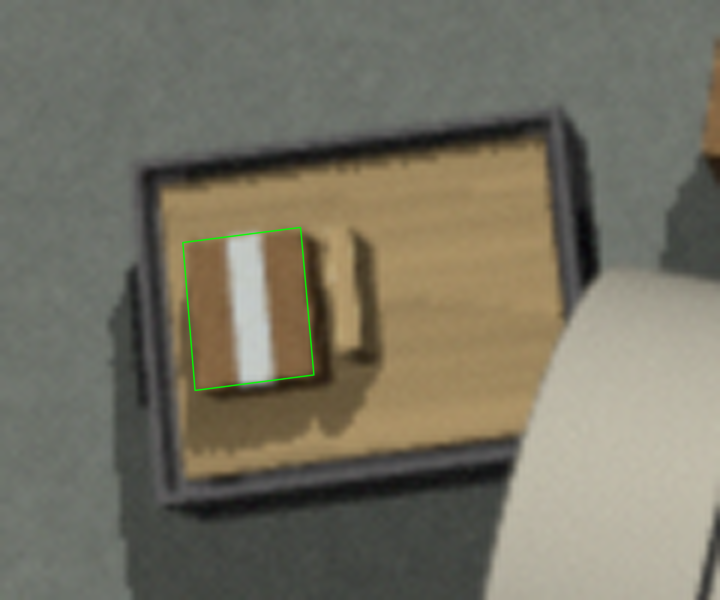

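>>> {"name": "carry_out", "arguments": {"targets": [[[0,0,0],[3,-1,-20],84],[[0,0,0],[3,-1,-40],84],[[0,0,0],[3,-1,-55],84],[[0,0,0],[3,-1,-66],84],[[0,0,0],[3,-1,-68],84],[[0,0,0],[3,-1,-68],84]]}}

```text
t: 32.05
ee_pos: [617.1, -115.9, 12.5]
orientation: [-2.566, -1.808, 0.003]
ft_force: [0.3, -0.2, -0.3]
width: 84.1
```

```bash
python3 st2.py -19.7
```

```text
32.05 [ 617.1 -115.9   12.5] [-0.2   0.67  1.71  0.    0.77  0.14] w 84.1 f [ 0.3 -0.2 -0.3] jaw -19.7 z [-0.003  0.001 -1.   ]
turn [-0.06 -0.17 -0.04]
```

>>> {"name": "carry_out", "arguments": {"targets": [[[0,0,0],[0,-1,-8],84],[[0,0,0],[0,-1,-15],84],[[0,0,0],[0,-1,-20],84],[[0,0,0],[0,-1,-24],84],[[0,0,0],[0,-1,-27],84],[[0,0,0],[0,-1,-28],84],[[0,0,0],[0,-1,-28],84]]}}

```text
t: 32.63
ee_pos: [616.8, -117.4, -16.1]
orientation: [-2.567, -1.807, 0.003]
ft_force: [-0.2, 0.3, 0.4]
width: 83.9
```

>>> {"name": "carry_out", "arguments": {"targets": [[[0,0,0],[0,0,-1],66],[[0,0,0],[0,0,-1.5],66],[[0,0,0],[0,0,-1.5],66],[[0,0,0],[0,0,-1.5],66],[[0,0,0],[0,0,-1.5],55],[[0,0,0],[0,0,-1.5],55],[[0,0,0],[0,0,-1.5],55],[[0,0,0],[0,0,-1.5],55]]}}

```text
t: 33.3
ee_pos: [617.1, -117.5, -17.1]
orientation: [-2.567, -1.807, 0.002]
ft_force: [-0.9, -0.3, 0.6]
width: 59.7
```

>>> {"name": "carry_out", "arguments": {"targets": [[[0,0,0],[0,0,6],55],[[0,0,0],[0,0,20],55],[[0,0,0],[0,0,45],55],[[0,0,0],[0,0,78],55],[[0,0,0],[0,0,112],55],[[0,0,2],[-3,15,140],55],[[0,0,6],[-10,45,155],55],[[0,0,11],[-18,80,157],55],[[0,0,16],[-26,115,157],55],[[0,0,21],[-34,150,157],55]]}}

```text
t: 34.13
ee_pos: [582.9, 33.7, 141.8]
orientation: [-2.192, -2.25, 0.001]
ft_force: [0.9, 0.5, -0.4]
width: 59.6
```

>>> {"name": "carry_out", "arguments": {"targets": [[[0,0,3],[-8,36,0],55],[[0,0,5.4],[-16,72,0],55],[[0,0,5.4],[-24,108,0],55],[[0,0,5.4],[-32,144,0],55],[[0,0,5.4],[-40,180,0],55],[[0,0,5.4],[-48,212,-5],55],[[0,0,5.4],[-52,234,-15],55],[[0,0,5.4],[-54,244,-25],55],[[0,0,5.4],[-54,244,-35],55],[[0,0,5.4],[-54,244,-40],55]]}}

```text
t: 34.97
ee_pos: [528.2, 275.8, 98.6]
orientation: [-2.085, -2.346, 0.006]
ft_force: [-0.8, -0.2, -1.6]
width: 59.6
```

```bash
python3 st2.py 6.7;python3 -c "
from ov import *
snap('scene','scene19.png')
u=proj(np.array([[528,300,80]]),'scene')[0].astype(int)
overlay('scene','pics/scene19.png',[],(max(u[1]-50,0),u[1]+50,u[0]-60,u[0]+60),'pics/d19.png',6)
"
```

```text
34.9667 [528.2 275.8  98.6] [0.46 0.5  1.75 0.   0.89 0.34] w 59.6 f [-0.8 -0.2 -1.6] jaw 6.7 z [-0.004 -0.002 -1.   ]
turn [ 0.09 -0.26 -0.04]
```

View pics/d19.png

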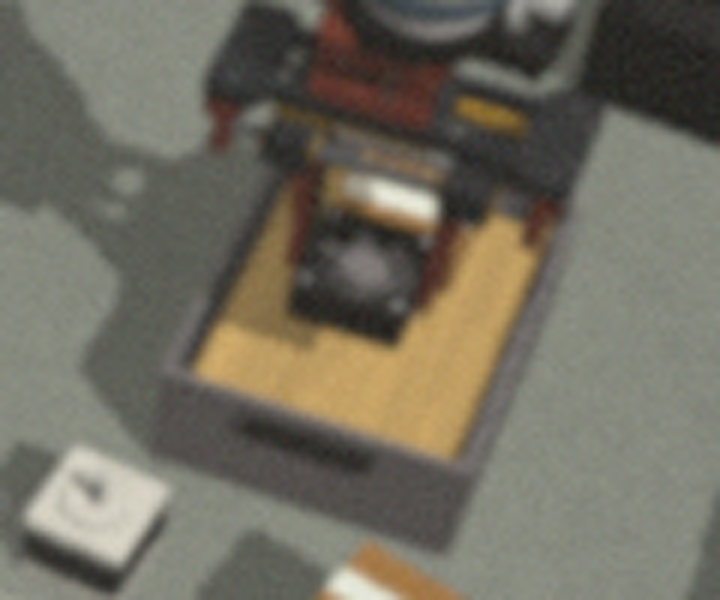

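>>> {"name": "carry_out", "arguments": {"targets": [[[0,0,0],[0.5,1,-12],55],[[0,0,0],[0.5,1,-25],55],[[0,0,0],[0.5,1,-36],55],[[0,0,0],[0.5,1,-44],55],[[0,0,0],[0.5,1,-49],55],[[0,0,0],[0.5,1,-51],55],[[0,0,0],[0.5,1,-51],55],[[0,0,0],[0.5,1,-51],55]]}}

```text
t: 35.68
ee_pos: [529.7, 277.7, 48.9]
orientation: [-2.087, -2.346, 0.003]
ft_force: [-0.1, 0.3, -1.1]
width: 60.0
```

>>> {"name": "carry_out", "arguments": {"targets": [[[0,0,0],[0,0,-0.5],55],[[0,0,0],[0,0,-1],55],[[0,0,0],[0,0,-1.5],55],[[0,0,0],[0,0,-1.5],55],[[0,0,0],[0,0,-1.5],55]]}}

```text
t: 36.1
ee_pos: [529.5, 277.6, 47.4]
orientation: [-2.087, -2.346, 0.003]
ft_force: [-0.6, 0.8, -0.7]
width: 59.9
```

>>> {"name": "carry_out", "arguments": {"targets": [[[0,0,0],[0,0,-1],55],[[0,0,0],[0,0,-2],55],[[0,0,0],[0,0,-3],55],[[0,0,0],[0,0,-3.5],55],[[0,0,0],[0,0,-3.5],55]]}}

```text
t: 36.52
ee_pos: [529.4, 277.5, 43.5]
orientation: [-2.087, -2.346, 0.004]
ft_force: [-0.2, -0.2, -1.0]
width: 59.8
```

>>> {"name": "carry_out", "arguments": {"targets": [[[0,0,0],[0,0,-0.4],55],[[0,0,0],[0,0,-0.7],55],[[0,0,0],[0,0,-0.7],55]]}}

```text
t: 36.77
ee_pos: [529.5, 277.5, 43.0]
orientation: [-2.087, -2.346, 0.004]
ft_force: [0.5, -0.0, -0.5]
width: 59.5
```

>>> {"name": "carry_out", "arguments": {"targets": [[[0,0,0],[0,0,-0.3],55],[[0,0,0],[0,0,-0.5],55],[[0,0,0],[0,0,-0.5],55]]}}

```text
t: 37.02
ee_pos: [529.5, 277.6, 42.8]
orientation: [-2.087, -2.346, 0.003]
ft_force: [-0.7, -0.0, 3.2]
width: 59.5
```

Gentle contact. Release, retreat.

>>> {"name": "carry_out", "arguments": {"targets": [[[0,0,0],[0,0,0.3],66],[[0,0,0],[0,0,0.3],72],[[0,0,0],[0,0,0.3],72],[[0,0,0],[0,0,0.3],72],[[0,0,0],[0,0,5],72],[[0,0,0],[0,0,20],72],[[0,0,0],[0,0,50],72],[[0,0,0],[0,0,85],72],[[0,0,0],[0,0,120],72],[[0,0,0],[0,-30,135],72]]}}

```text
t: 37.85
ee_pos: [532.2, 251.6, 182.7]
orientation: [2.084, 2.35, 0.009]
ft_force: [0.9, 0.5, 0.6]
width: 71.9
```

>>> {"name": "carry_out", "arguments": {"targets": [[[0,0,0],[0,-38,0],72],[[0,0,0],[0,-76,0],72],[[0,0,0],[0,-114,0],72],[[0,0,0],[0,-152,0],72],[[0,0,0],[0,-190,0],72],[[0,0,0],[0,-228,0],72],[[0,0,0],[0,-266,0],72],[[0,0,0],[0,-300,0],72],[[0,0,0],[0,-300,0],72]]}}

```text
t: 38.6
ee_pos: [529.5, -57.4, 178.1]
orientation: [-2.093, -2.343, 0.004]
ft_force: [-1.1, 0.2, -0.0]
width: 72.1
```

```bash
python3 st2.py;python3 -c "
from ov import *
for n in('scene','top'):
    snap(n,n+'20.png'); im=cv2.imread(f'pics/{n}20.png').astype(float); cv2.imwrite(f'pics/{n}20b.png',np.clip((im-15)*1.5,0,255).astype(np.uint8))
    b=2.2 if n=='scene' else -2
    u=proj(np.array([[523,327,60]]),n)[0].astype(int)
    L=[(W(rect(146,188,60),523.3+b,327,6.7),(0,255,0)),(W(rect(60,60,85,0,-50),523.3+b,327,6.7),(0,0,255)),(W(rect(72,56,90,0,48.5),523.3+b,327,6.7),(255,0,0))]
    overlay(n,f'pics/{n}20b.png',L,(max(u[1]-50,0),u[1]+50,u[0]-60,u[0]+60),f'pics/d20{n}.png',6)
    for q in('tall_tub','tall_carton','motor','fan_center','flat_carton_center','divider'):
        for d in place_of(q,n)[:1]: print(n,q,round(d['confidence'],2),c2w(d['point'],n).round(1))
"
```

```text
38.6 [529.5 -57.4 178.1] [-0.13  0.31  1.84 -0.    0.99 -0.24] w 72.1 f [-1.1  0.2 -0. ] jaw 6.4 z [-0.002 -0.002 -1.   ]
scene tall_tub 0.67 [464.4  14.6  -1.5]
scene motor 0.63 [ 4.580e+02  1.343e+02 -1.000e-01]
scene fan_center 0.79 [530.  277.8  69.6]
scene flat_carton_center 0.53 [523.2 373.6  72.2]
scene divider 0.82 [528.1 325.2  52.9]
top tall_carton 0.7 [614.1 129.5   0. ]
top motor 0.94 [4.537e+02 1.344e+02 4.000e-01]
top fan_center 0.88 [529.6 278.9  72.3]
top flat_carton_center 0.59 [512.7 374.6  76.9]
top divider 0.97 [ 290.3 -420.1   45.3]
```

View pics/d20scene.png

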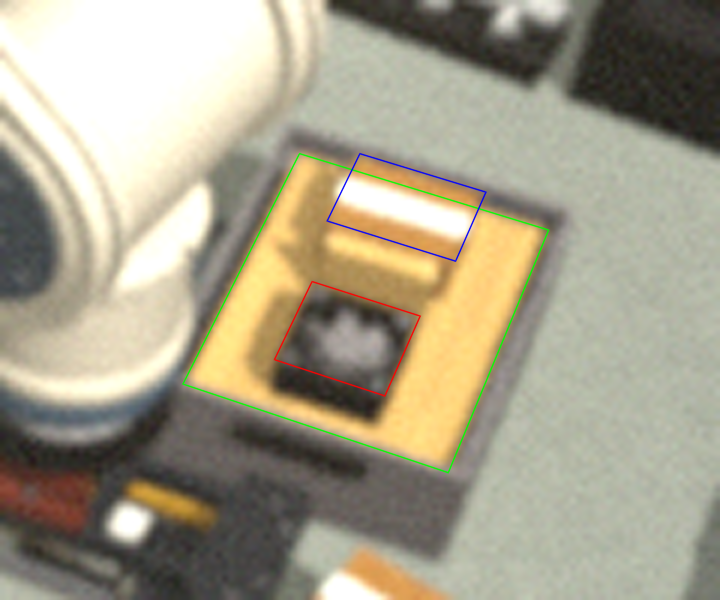

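View pics/d20top.png

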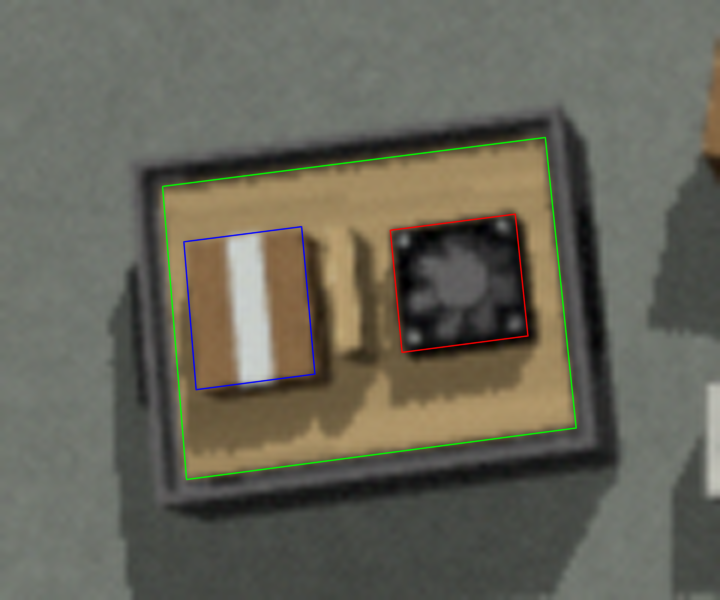

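View pics/scene20.png

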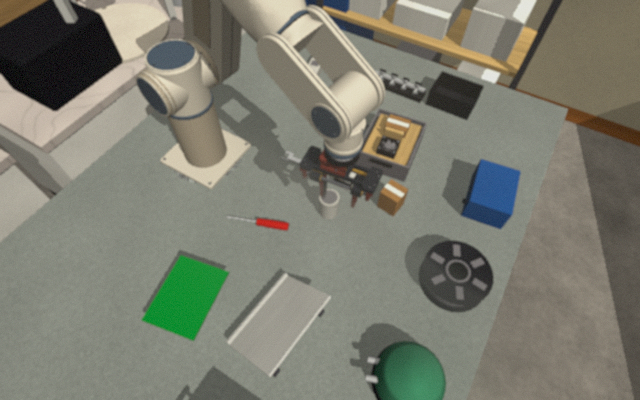

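>>> {"name": "carry_out", "arguments": {"targets": [[[0,0,0],[0,0,0],72],[[0,0,0],[0,0,0],72],[[0,0,0],[0,0,0],72]]}}

```text
t: 39.55
ee_pos: [529.5, -52.5, 177.5]
orientation: [-2.087, -2.346, 0.003]
ft_force: [0.0, 0.2, -0.1]
width: 72.0
```

```bash
python3 -c "
from h import *
print(order.close_job())"
```

```text
the job is handed in; nothing more can be done
None
```

The crate is packed as asked, and I handed the job in at about 39.6 s of the 72 s allowed. The long carton lies on the crate floor beside the low tub, with the divider above it on both ledges, fin up. The flat carton is on the +y side of the fin and the fan on the −y side. The fan went down at about 3 N of contact force.

**Last checks:** both cameras' outlines of the divider, flat carton and fan matched a level placement to a few mm. The motor was found where it started by both cameras, and the tall tub and tall carton by one camera each. The gripper was clear of everything, with near-zero force.

**Disagreements and failed steps:**
- **Cameras:** they disagreed by about 4 mm in x, so I used the average.
- **Gripper tips:** the real fingertips seem to end about 25–30 mm short of the reported tool point. My first grasp of the flat carton therefore closed in empty air without touching it. I then went lower, with the tool point about 15–17 mm below zero height, for both the flat carton and the fan.
- **Divider approach:** the first attempt ran the last joint to its reported limit (−2.54 rad), so I turned the gripper half round before taking the fin.
- **Networks:** after packing, the top camera's best match for "divider" was the green look-alike. The flat carton's x reading differed by about 10 mm between cameras, but its outline in the top picture fitted.

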